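Dock the parcel scanner and arm its guarded charger switch

TASK

Put the parcel scanner on charge: draw it out from under the low wire rack by its tail, lay it flat on the bench and let go, then take it again by the waist of its handle and press it fully home in the matching cutout of the dock. Only then lift the switch box's hinged cover, throw the toggle beneath fully over to its other side, and close the cover all the way again. Leave the parcels and the tape roll where they are.

Things in the scene. Friction and masses are not known exactly. Their poses are not given: they have to be found in the camera images.
- scanner: wand-shaped hand scanner lying flat, 170 mm long, about 0.28 kg: grey head 62 mm wide, 32 mm thick (x = +25 to +85 mm), black handle 36 mm wide, 30 mm thick (x = -85 to +25 mm); sides taper in 3.5 mm over the lowest 9 mm. Origin: centre of its underside, its centre of mass within 5 mm in plan; +x from tail to head, z up. At the start only the last 60 to 80 mm of the tail stick out of the rack
- scanner_tail (a point): point on the scanner's handle near its tail end, 68 mm behind the origin (x = -68 mm), 15 mm above the underside; the handle is 36 mm wide across y here
- scanner_waist (a point): middle of the scanner's handle (x = -10 mm), 15 mm above the underside; 36 mm wide across y here. The dock's finger notches are beside this point
- rack: low fixed black wire rack: roof 130 mm deep (x), 150 mm wide (y), underside 46 mm and top 54 mm above the bench (corner caps to 59 mm), on four thin corner posts 130 mm apart. A parcel stands on it. Origin: on the bench under the middle of its front edge; +x points into the rack, so the scanner is drawn out along -x, at least 115 mm to be clear
- dock: fixed grey charging tray, 210 mm (x) by 136 mm (y), top 32 mm above the bench, with a T-shaped cutout 24 mm deep that takes the scanner with 2 mm play all round: head part x = +23 to +87 mm, 66 mm wide; handle part x = -87 to +23 mm, 40 mm wide. Solid walls stand close beside the scanner except at the finger notches. Origin: centre of its underside; +x to the head end; z up
- dock_notch (a point): centre line between the dock's two finger notches, at the cutout's floor. They lie beside the scanner's waist, 54 mm long (dock x = -40 to +14 mm), reach out to 54 mm either side of the centre line and are open down to the bench: the only place where fingers can hold the scanner while seating it
- dock_head (a point): centre of the cutout's head part, at its floor (dock x = +55 mm). Two sprung rubber pads in its side walls here, 13 mm above the floor, rub on the scanner's head, so it does not drop home by itself: push it down the last 15 mm or so with about 5 to 15 N, on top of the head near here
- dock_seat (a point): where the scanner's origin lies when it is fully home: on the cutout's floor, 8 mm above the bench, same axes as the dock. The scanner's top then stands 8 mm (head) and 6 mm (handle) above the tray's top
- switchbox: fixed grey switch box, 130 mm (x) by 100 mm (y) by 45 mm high; on top a black box-shaped cover 80 by 80 mm, 54 mm tall, over x = -40 to +40 mm, hinged along its far edge (+x), with a tongue sticking out in front (-x). Origin: centre of the underside; z up
- cover_hinge (a point): on the cover's hinge axis, 46 mm above the bench, 40 mm to +x of the switch box's centre; the axis runs along the box's y
- cover_tongue (a point): grip point on the cover's tongue, a flat bar 24 mm wide (y), 10 mm thick, sticking out 49 mm from the cover's front wall; the point is 34 mm from the wall, 95 mm above the bench when closed, and moves with the cover, 124 mm from the hinge axis (114 mm to -x, 49 mm up when closed). Pinched across its width it pivots between the fingers as the cover swings
- cover (a joint): opening angle of the cover, rad: 0 closed, 1.75 fully open (leaning a little past upright). The hinge is stiff enough that the cover stays where it is left; 1 to 2 N at the tongue moves it. When closed the cover's top is 100 mm above the bench
- toggle_tip (a point): centre of the 20 mm steel ball at the end of the 12 mm thick toggle bar, 40 mm from its pivot, which is 45 mm above the bench and 8 mm to -x of the switch box's centre. Hidden under the closed cover
- toggle (a joint): angle of the toggle, rad: 0 = off, leaning 0.45 rad to the box's -y side; 0.9 = on, leaning 0.45 rad to its +y side. It stays where it is left; about 2 N at the ball moves it
- parcel_a: small brown parcel, 60 x 110 x 60 mm, standing on the rack's roof, to be left alone; origin: centre of its underside
- parcel_b: brown parcel, 80 x 130 x 70 mm, on the far part of the bench, to be left alone; origin: centre of its underside
- tape_roll: roll of brown tape lying flat, 100 mm diameter, 48 mm high, to be left alone; origin: centre of its underside
There are look-alikes about, which are no part of the job. There is more than one size of the scanner; the job needs the largest. What is shaped like the dock but green is not meant.

How it is judged:
By the outcome, as a careful person would: the job done as asked, in the order asked, and still so for the second after the job is handed in, with the robot touching nothing.
It also fails if it takes over 72 s, if anything falls off the work surface, if the arm or the gripper's body presses on something with over 40 N, if the wrist force passes 120 N, or if a joint passes its speed limit or range.

ROBOT

A 6-joint arm with a two-finger parallel gripper is mounted at the origin on the work surface. World frame = base frame: x ahead of the robot, y to its left, z up, the work surface at z = 0. Lengths are in m, angles in rad, forces in N, time in s.
With the tool pointing down it reaches from about 0.25 to 0.725 m from the base axis. Payload 4 kg.
Tool frame: the origin (TCP) lies midway between the tips of the shut fingers; the grasp point (between the pads) lies 19 mm behind it; x points along the fingers, y is the direction in which the jaws open and shut, and the axes are right-handed (so a half turn about x gives the same grasp; the last joint's range is limited). The gripper opens to 85 mm and grips with 20 to 120 N. Pads are 22 mm wide; open, the fingers measure 114 mm over their backs; the gripper's body (76 mm by 85 mm) begins 54 mm behind the grasp point. The pads swing forward as they close: fully open they stand 13 mm farther back than shut.
Start: joints at [-1.247, 0.241, 0.005, 1.335, 0, 1.571], TCP at [0.159, -0.474, 0.197] pointing down, gripper open.
Joint ranges: [-2.72, 2.72], [-1.05, 1.87], [-1.09, 1.28], [-1.99, 2.15], [-1.42, 1.44], [-3.14, 3.14]. Speed limits (rad/s): [2.79, 2.79, 3.14, 3.14, 3.14, 3.14].

INTERFACE

Orientations are given as a unit quaternion [x, y, z, w].
In Python, from workcell import * gives the robot as it stands.
- The arm moves only by the tool play_rows, never from a script. Its argument "plan" is a list of rows, each a list of 7 numbers: the shift along the tool's x, y, z in mm, then the turn, a rotation vector about the tool's x, y, z in rad, then the closure, from -1 (fully open) to 1 (shut). In form: [[x, y, z, rx, ry, rz, grip], ...]. A call has 1 to 20 rows; each row shifts and turns the commanded pose from where the row before left it, along the tool's axes as they then stand; what a row does not reach is not made up. A row lasts 1/12 s, in which the tool goes at most 41.7 mm and 7.16 degrees, less where a joint would pass 70% of its speed; a pose out of reach is approached as far as the arm can. A call with a gripper value outside its range is refused whole. The fingers move at their own pace and stop on an object; the grip force is fixed at half the most. Time passes only in rows, so rows that do not move let the fingers close. It gives the time, the measured TCP pose, the force and the opening at its end, in the units of the state.
- get_obs(): the state, without advancing time (a new reading comes with each control period).
- camera(name): name is "side" or "top" or "wrist"; returns a dict with "frame" (400x640x3 uint8, red, green, blue), "depth" (400x640 float32, m along the optical axis (not along the pixel's ray), 0 where there is no reading), "fx", "fy", "cx", "cy" (pixels), "camera_from_world" (4x4, takes a point from world to camera coordinates). Camera axes: x right, y up, looking along -z (the intrinsics and any distortion apply to the point x, -y, -z); pixel columns grow to the right and rows downward; lengths in m; the calibration is good to about 2 mm. A picture is of the moment at which its call begins.
- job_done(): hands the job in, once; it reports no verdict.
Trained networks look in a picture, given as the dict that the camera call returned (one of the last four; its "shot" number tells which), for a name from the list of things; names that differ only in an ending like _2 or _b are one class to them, and where a whole thing is asked for, a point or a joint stands for the part that bears it (a point fixed in the world has none). Each returns a list of dicts, best first, with "confidence" (0 to 1); they miss things now and then, are a little off and sometimes report something else, mostly with a low value. They report only what shows in the picture. A call takes as long as a camera call. They do not tell look-alikes from the thing itself.
- search_frame(thing, picture): "centre" ([x, y, z] in m, in world coordinates, good to about 4 mm: the middle of the surface that is visible of it).
- pinpoint(thing, picture): "centre" ([x, y, z] in m, in world coordinates, good to about 4 mm: a listed point, or the origin of a listed thing).
The state is a dict: "clock": time; "joint_pos": joint angles; "joint_vel": joint speeds; "tau": joint torques, N m; "eef_pos": TCP position; "tool_rot": TCP orientation; "ft_force": force on the tool from outside, world axes, zero at the start; "ft_torque": the same for the moment, N m; "grip_width": finger opening in m.
Only numpy, scipy, OpenCV 4.12 (cv2) and the standard library are available. Lean on these libraries where they do the work, as an engineer would, in place of code of your own. Each camera call takes 0.05 s, during which the arm holds its last target. There are 200 camera calls.

## Working session

There is one attempt and no reset: what is moved stays moved. The work goes in short steps, Python scripts to look and compute and a tool call to move; the robot and the scene stay as the last step left them, time stands still between calls to the robot, and variables do not carry over. Pictures are saved under pics/ and viewed, about 8 in all and at most 12, crops included, and the job is handed in when it is done.

Besides the shell and the picture viewer there is one more tool, called after ">>>" in YAML: its name, and indented under it one key for each argument. play_rows: Moves the arm, as the interface text tells. Its arguments: {"type":"object","properties":{"plan":{"type":"array","items":{"type":"array","items":{"type":"number"}}}},"required":["plan"]}

```bash
mkdir -p pics; ls
cat > h.py <<'E'
from workcell import *
import numpy as np, cv2
from scipy.spatial.transform import Rotation as R
def save(p,n,crop=None,s=1):
    f=p["frame"][:,:,::-1]
    if crop: f=f[crop[1]:crop[3],crop[0]:crop[2]]
    f=cv2.resize(f,None,fx=s,fy=s,interpolation=cv2.INTER_CUBIC); cv2.imwrite("pics/"+n+".png",f)
def cloud(p):
    d=p["depth"]; v,u=np.mgrid[0:400,0:640]
    P=np.stack([(u-p["cx"])/p["fx"]*d,-(v-p["cy"])/p["fy"]*d,-d,np.ones_like(d)],-1)
    W=P@np.linalg.inv(p["camera_from_world"]).T
    W[d==0]=np.nan
    return W[...,:3]
def proj(p,X):
    c=p["camera_from_world"]@np.r_[X,1]; return p["cx"]+p["fx"]*c[0]/-c[2], p["cy"]-p["fy"]*c[1]/-c[2]
E
python3 - <<'E'
from h import *
o=get_obs(); print(o["clock"],o["eef_pos"],o["tool_rot"],o["grip_width"])
for n in ("top","side"):
    p=camera(n); save(p,n+"1"); np.save(n+"1.npy",p,allow_pickle=True)
    print(n,[p[k] for k in("fx","fy","cx","cy")],[k for k in p]); print(p["camera_from_world"].round(3))
    for t in "scanner scanner_tail rack dock dock_seat dock_head switchbox cover_hinge cover_tongue tape_roll parcel_a parcel_b".split():
        print(t,[(np.round(d["centre"],3).tolist(),round(d["confidence"],2),[int(a) for a in proj(p,d["centre"])]) for d in pinpoint(t,p)])
E
```

```text
pics
0.0 [ 0.1588632  -0.47336159  0.1958244 ] [-0.69775453 -0.11468768  0.6979676  -0.1132545 ] 0.08577517405345458
top [374.88028784852014, 374.88028784852014, 315.52863493689244, 197.8313318426726] ['frame', 'depth', 'fx', 'fy', 'cx', 'cy', 'camera_from_world', 'shot']
[[-0.023 -1.    -0.017 -0.055]
 [ 0.993 -0.025  0.12  -0.514]
 [-0.12  -0.014  0.993 -0.964]
 [ 0.     0.     0.     1.   ]]
scanner [([0.478, -0.122, 0.004], 0.97, [336, 211]), ([0.622, -0.286, -0.0], 0.68, [393, 157]), ([0.517, -0.448, 0.001], 0.56, [455, 193])]
scanner_tail [([0.553, -0.272, 0.018], 0.67, [390, 181]), ([0.446, -0.087, 0.011], 0.67, [323, 222]), ([0.546, -0.411, 0.009], 0.66, [441, 182])]
rack [([0.605, -0.27, 0.001], 0.94, [388, 163]), ([0.542, 0.048, 0.007], 0.68, [272, 189])]
dock [([0.542, 0.046, 0.001], 0.95, [274, 189]), ([0.232, -0.353, 0.004], 0.95, [427, 302]), ([0.275, 0.275, -0.003], 0.61, [189, 290])]
dock_seat [([0.539, 0.046, 0.005], 0.89, [273, 190]), ([0.274, 0.273, 0.008], 0.84, [189, 291]), ([0.233, -0.352, 0.004], 0.84, [426, 301])]
dock_head [([0.33, 0.279, 0.008], 0.81, [187, 
[... 1551 characters left out ...]
 0.72, [442, 183])]
dock_head [([0.332, 0.278, 0.007], 0.91, [373, 361]), ([0.287, -0.347, 0.008], 0.86, [423, 182]), ([0.543, 0.046, 0.003], 0.49, [301, 256])]
switchbox [([0.51, 0.309, -0.001], 0.71, [275, 356])]
cover_hinge [([0.552, 0.316, 0.048], 0.83, [249, 338]), ([0.541, 0.045, 0.01], 0.19, [301, 254])]
cover_tongue [([0.592, 0.043, 0.005], 0.63, [281, 251]), ([0.443, 0.302, 0.096], 0.6, [309, 327])]
tape_roll [([0.754, 0.205, 0.0], 0.84, [186, 290]), ([0.603, -0.269, -0.001], 0.16, [313, 184])]
parcel_a [([0.688, -0.279, 0.049], 0.97, [287, 165]), ([0.766, 0.004, -0.0], 0.84, [223, 232])]
parcel_b [([0.688, -0.279, 0.049], 0.97, [287, 165]), ([0.766, 0.004, -0.0], 0.84, [223, 232])]
```

View pics/top1.png

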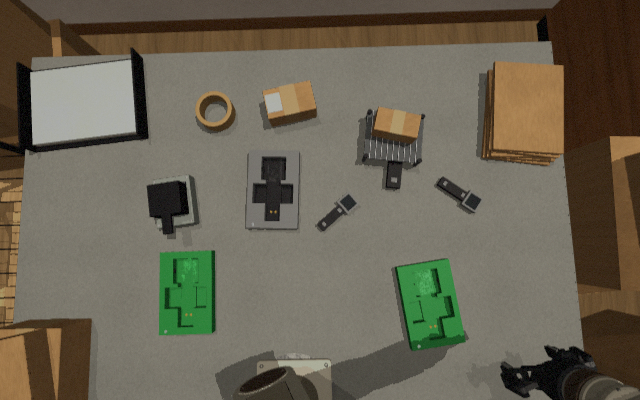

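View pics/side1.png

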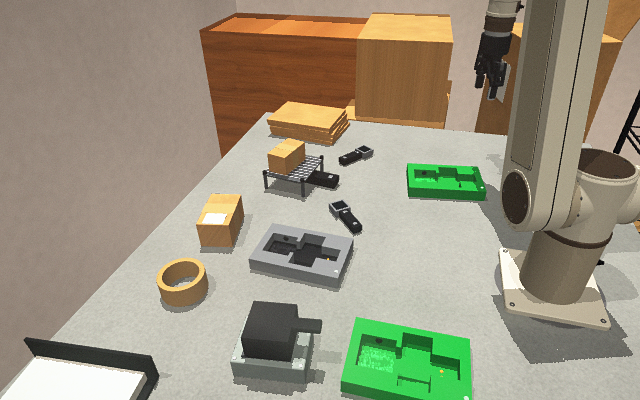

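The scanner candidates are at top-view (393,170) under the rack, and loose at (337,211) and (458,193). The docks are grey at (273,190), and green at (187,292) and (430,303). The one under the rack is wanted, since it looks largest and is the one described. The grey dock is the one meant. I'll confirm with a crop and measure poses from depth.

Run:
```python
from h import *
for n in ("top","side"):
    p=np.load(n+"1.npy",allow_pickle=True).item(); W=cloud(p)
    def rect(name,c,r,z0,z1):
        m=(np.hypot(W[...,0]-c[0],W[...,1]-c[1])<r)&(W[...,2]>z0)&(W[...,2]<z1)
        P=W[m]; 
        if len(P)<10: print(n,name,"few"); return
        b=cv2.minAreaRect(P[:,:2].astype(np.float32)*1000)
        print(n,name,len(P),np.round(b[0],1),np.round(b[1],1),round(b[2],1),"zmed",np.median(P[:,2]).round(4))
    rect("dock",(.54,.046),.14,.027,.037)
    rect("tail",(.545,-.272),.05,.02,.04)
    rect("rack",(.66,-.28),.13,.044,.062)
    rect("cover",(.52,.31),.065,.098,.106)
    rect("tongue",(.44,.30),.05,.09,.104)
    rect("boxtop",(.51,.31),.1,.04,.05)
    rect("sc2",(.475,-.122),.1,.015,.04)
    rect("sc3",(.515,-.45),.1,.015,.04)
    rect("bench",(.4,-.3),.05,-.02,.02)
p=np.load("top1.npy",allow_pickle=True).item(); a=p["frame"]
save(p,"crop1",(300,90,500,240),4)
save(p,"crop1b",(130,140,310,260),4)
```

```text
top dock 2298 [542.1  46.3] [136.5 211.1] 87.6 zmed 0.0321
top tail 299 [ 564.8 -277.3] [36.1 56.6] 83.1 zmed 0.0299
top rack 1547 [ 669.3 -277.3] [151.  131.6] 82.9 zmed 0.0515
top cover 1054 [504.6 306.9] [98.3 81.3] 6.2 zmed 0.101
top tongue 330 [462.1 296.4] [68.6 60.8] 38.3 zmed 0.1014
top boxtop 618 [512.5 307.6] [130.  100.4] 7.9 zmed 0.045
top sc2 566 [ 474.6 -123.2] [ 44.5 122.2] 40.4 zmed 0.0224
top sc3 605 [ 517.3 -450.6] [122.6  44.9] 54.6 zmed 0.0221
top bench 1096 [ 400.  -299.8] [99.2 98. ] 43.5 zmed -0.0002
side dock 2424 [539.2  47.4] [139.5 210.8] 87.5 zmed 0.0333
side tail 204 [ 562.8 -275.9] [42.  61.4] 79.1 zmed 0.0309
side rack 770 [ 667.1 -276. ] [157.7 132.9] 82.7 zmed 0.0534
side cover 1955 [503.4 308.8] [96.8 81.8] 8.5 zmed 0.102
side tongue 662 [461.6 297. ] [68.3 65.9] 36.5 zmed 0.1023
side boxtop 1295 [510.1 311.1] [130.1  99. ] 7.5 zmed 0.046
side sc2 441 [ 473.4 -120.5] [ 46.5 126. ] 38.4 zmed 0.0238
side sc3 264 [ 513. -449.] [125.3  47.8] 57.5 zmed 0.0236
side bench 499 [ 400.3 -299.9] [97.3 96.8] 45.3 zmed 0.0017
```

View pics/crop1.png

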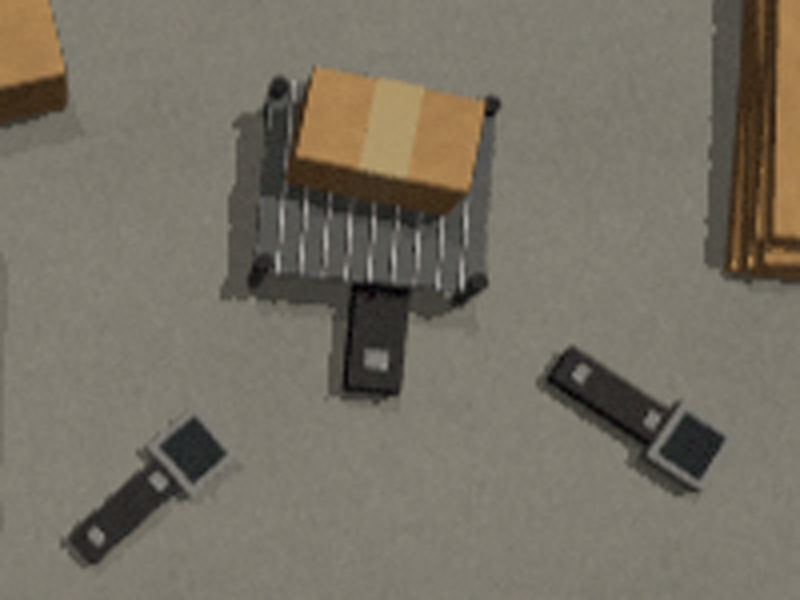

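View pics/crop1b.png

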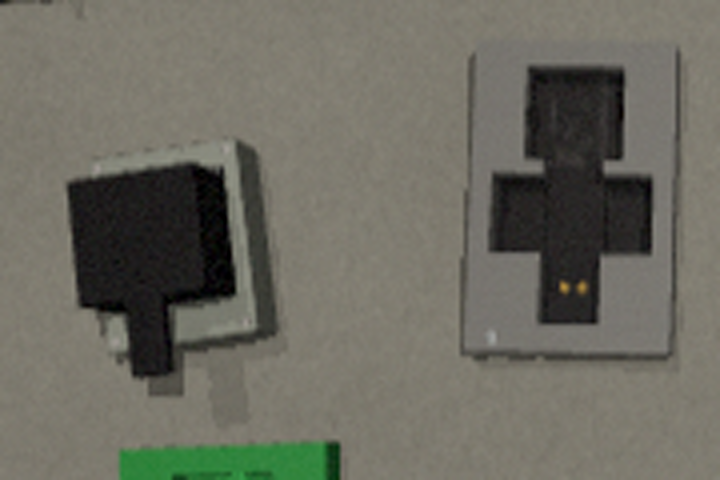

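The crop shows the rack scanner's tail at crop (375,340) with a 36 mm wide handle. The loose ones are smaller, 122 mm long with 44 mm heads, so the rack one is the largest. In the second crop the grey dock's T-head points to +x (up) and the cover tongue faces the robot. I've viewed 4 pictures. Next I'll write a move helper.

```bash
cat >> h.py <<'E'
def down(yaw):  # tool x down, jaw axis y perpendicular to heading 'yaw' (deg)
    a=np.radians(yaw+90); y=np.array([np.cos(a),np.sin(a),0]); x=np.array([0,0,-1.]); 
    return np.stack([x,y,np.cross(x,y)],1)
def go(cur,target,Rt):
    """cur=(pos,R); print rotation vector then shift in the new tool axes (mm)"""
    pos,Rc=cur; c=[(R.from_matrix(Rc.T@Rt@np.diag(s)).as_rotvec(),Rt@np.diag(s)) for s in([1,1,1],[1,-1,-1])]
    rv,Rn=min(c,key=lambda k:np.linalg.norm(k[0]))
    d=Rn.T@(np.array(target)-pos)*1000
    print("rot",rv.round(4),"rows>=",int(np.ceil(np.linalg.norm(rv)/.12)),"shift",d.round(1),"rows>=",int(np.ceil(np.linalg.norm(d)/35)))
    return np.array(target),Rn
def cur():
    o=get_obs(); print("t",o["clock"],"pos",o["eef_pos"].round(4) if hasattr(o["eef_pos"],"round") else o["eef_pos"],"F",np.round(o["ft_force"],1),"w",round(o["grip_width"],4),"j",np.round(o["joint_pos"],2))
    return np.array(o["eef_pos"]),R.from_quat(o["tool_rot"]).as_matrix()
E
python3 - <<'E'
from h import *
c=cur(); print(c[1].round(3))
c=go(c,(.5536,-.276,.10),down(-7)); print(c[1].round(3))
go(c,(.5536,-.276,.002),down(-7))
E
```

```text
t 1.3 pos [ 0.1591 -0.474   0.1967] F [-0.4 -0.7  0.3] w 0.0853 j [-1.25  0.24  0.    1.34 -0.    1.57]
[[-0.     0.318 -0.948]
 [-0.    -0.948 -0.318]
 [-1.     0.     0.   ]]
rot [ 0.4459  0.     -0.    ] rows>= 4 shift [  96.7 -244.6 -367.5] rows>= 13
[[ 0.    -0.122 -0.993]
 [ 0.    -0.993  0.122]
 [-1.     0.     0.   ]]
rot [0. 0. 0.] rows>= 0 shift [98.  0.  0.] rows>= 3
```

>>> play_rows:
  plan:
    - [0,0,0,0.1115,0,0,-1]
    - [0,0,0,0.1115,0,0,-1]
    - [0,0,0,0.1115,0,0,-1]
    - [0,0,0,0.1115,0,0,-1]
    - [6.4,-16.3,-24.5,0,0,0,-1]
    - [6.4,-16.3,-24.5,0,0,0,-1]
    - [6.4,-16.3,-24.5,0,0,0,-1]
    - [6.4,-16.3,-24.5,0,0,0,-1]
    - [6.4,-16.3,-24.5,0,0,0,-1]
    - [6.4,-16.3,-24.5,0,0,0,-1]
    - [6.4,-16.3,-24.5,0,0,0,-1]
    - [6.4,-16.3,-24.5,0,0,0,-1]
    - [6.4,-16.3,-24.5,0,0,0,-1]
    - [6.4,-16.3,-24.5,0,0,0,-1]
    - [6.4,-16.3,-24.5,0,0,0,-1]
    - [6.4,-16.3,-24.5,0,0,0,-1]
    - [6.4,-16.3,-24.5,0,0,0,-1]
    - [6.4,-16.3,-24.5,0,0,0,-1]
    - [6.4,-16.3,-24.5,0,0,0,-1]
    - [0,0,0,0,0,0,-1]

```text
clock: 2.97
eef_pos: [0.5575, -0.2729, 0.0987]
tool_rot: [0.706, -0.041, -0.706, -0.042]
ft_force: [0.0, -1.3, 1.1]
grip_width: 0.0853
```

Run:
```python
from h import *
c=cur(); p=camera("wrist"); W=cloud(p); save(p,"wr1")
m=(W[...,2]>.02)&(W[...,2]<.036)&(np.hypot(W[...,0]-.56,W[...,1]+.277)<.06)
P=W[m]; print(len(P), cv2.minAreaRect(P[:,:2].astype(np.float32)*1000) if len(P)>9 else "")
print([(d["centre"],d["confidence"]) for d in pinpoint("scanner_tail",p)])
c=go(c,(.5536,-.276,.002),down(-7))
```

```text
t 2.9667 pos [ 0.5575 -0.2729  0.0987] F [ 0.  -1.3  1.1] w 0.0853 j [-0.46  0.53  0.18  1.22  0.    2.8 ]
3995 ((567.4229125976562, -279.7994689941406), (36.03415298461914, 65.02098083496094), 82.10957336425781)
[([0.5438, -0.4118, 0.0124], 0.96), ([0.5544, -0.2784, 0.0162], 0.77)]
rot [ 0.0053 -0.0005  0.0019] rows>= 1 shift [96.7  3.6  3.5] rows>= 3
```

>>> play_rows:
  plan:
    - [0,4.5,3.3,0.006,0,0,-1]
    - [25,0,0,0,0,0,-1]
    - [25,0,0,0,0,0,-1]
    - [25,0,0,0,0,0,-1]
    - [21,0,0,0,0,0,-1]
    - [0,0,0,0,0,0,-1]
    - [0,0,0,0,0,0,-1]

```text
clock: 3.65
eef_pos: [0.5477, -0.2809, 0.0043]
tool_rot: [-0.705, 0.046, 0.707, 0.046]
ft_force: [0.0, 0.5, 0.9]
grip_width: 0.0857
```

>>> play_rows:
  plan:
    - [0,0,0,0,0,0,1]
    - [0,0,0,0,0,0,1]
    - [0,0,0,0,0,0,1]
    - [0,0,0,0,0,0,1]
    - [0,0,0,0,0,0,1]
    - [0,0,0,0,0,0,1]
    - [0,0,0,0,0,0,1]
    - [0,0,0,0,0,0,1]

```text
clock: 4.32
eef_pos: [0.5499, -0.2801, 0.0047]
tool_rot: [0.706, -0.045, -0.706, -0.045]
ft_force: [-0.5, -0.5, -0.2]
grip_width: -0.0003
```

Run:
```python
from h import *
for i in range(3): cur()
p=camera("side"); save(p,"s2",(240,120,400,240),4)
q=camera("wrist"); cv2.imwrite("pics/w2.png",q["frame"][:,:,::-1])
a=cv2.imread("pics/s2.png"); b=cv2.imread("pics/w2.png")
cv2.imwrite("pics/m2.png",np.vstack([cv2.resize(a,(480,300)),cv2.resize(b,(480,300))]))
```

```text
t 4.3167 pos [ 0.5499 -0.2801  0.0047] F [-0.5 -0.5 -0.2] w -0.0003 j [-0.47  0.61  0.05  1.01  0.    2.8 ]
t 4.3167 pos [ 0.5499 -0.2801  0.0047] F [-0.5 -0.5 -0.2] w -0.0003 j [-0.47  0.61  0.05  1.01  0.    2.8 ]
t 4.3167 pos [ 0.5499 -0.2801  0.0047] F [-0.5 -0.5 -0.2] w -0.0003 j [-0.47  0.61  0.05  1.01  0.    2.8 ]
```

View pics/m2.png

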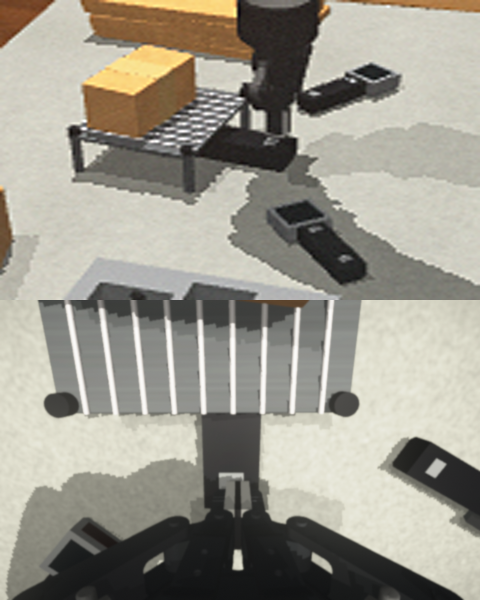

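The fingers are shut near the tail, at about (275,120) in the side crop, and the scanner is still in place. I'll check in the depth data where the fingertips really are.

Run:
```python
from h import *
for n in("side","top"):
    p=camera(n); W=cloud(p)
    # everything in a column around TCP
    for lo,hi in((-.01,.01),(.01,.025),(.025,.034),(.034,.045),(.045,.06),(.06,.075)):
        m=(np.abs(W[...,0]-.56)<.055)&(np.abs(W[...,1]+.28)<.045)&(W[...,2]>lo)&(W[...,2]<hi)
        P=W[m]
        if len(P) and lo>=.01: print(n,lo,hi,len(P),"x",np.percentile(P[:,0],[2,50,98]).round(3),"y",np.percentile(P[:,1],[2,50,98]).round(3))
q=np.load("side1.npy",allow_pickle=True).item(); p=camera("side"); 
print([(np.round(d["centre"],4),round(d["confidence"],2)) for d in pinpoint("scanner_tail",p)])
print([(np.round(d["centre"],4),round(d["confidence"],2)) for d in pinpoint("scanner",p)])
f=p["frame"][150:230,290:370,::-1]; g=q["frame"][150:230,290:370,::-1]
cv2.imwrite("pics/m3.png",cv2.resize(np.hstack([g,f]),(800,400),interpolation=cv2.INTER_CUBIC))
```

```text
side 0.01 0.025 121 x [0.533 0.57  0.613] y [-0.285 -0.262 -0.254]
side 0.025 0.034 208 x [0.535 0.575 0.612] y [-0.298 -0.272 -0.256]
side 0.034 0.045 16 x [0.536 0.551 0.602] y [-0.286 -0.275 -0.269]
side 0.045 0.06 119 x [0.538 0.604 0.614] y [-0.323 -0.276 -0.239]
side 0.06 0.075 38 x [0.537 0.546 0.56 ] y [-0.282 -0.269 -0.264]
top 0.01 0.025 16 x [0.537 0.553 0.611] y [-0.272 -0.265 -0.257]
top 0.025 0.034 68 x [0.539 0.55  0.609] y [-0.277 -0.267 -0.256]
top 0.045 0.06 68 x [0.544 0.61  0.615] y [-0.284 -0.266 -0.238]
top 0.06 0.075 2 x [0.541 0.543 0.546] y [-0.272 -0.27  -0.267]
[(array([ 0.5452, -0.4082,  0.0117]), 0.72), (array([ 0.4428, -0.0892,  0.008 ]), 0.72), (array([ 0.5535, -0.275 ,  0.0174]), 0.7)]
[(array([ 0.4754, -0.1269, -0.0015]), 0.92), (array([ 0.5131, -0.453 , -0.0032]), 0.83), (array([ 0.6201, -0.2831, -0.003 ]), 0.8)]
```

View pics/m3.png

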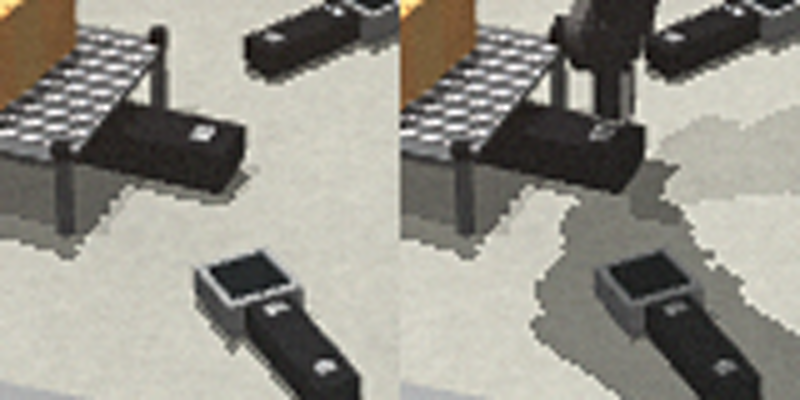

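Both panels show the shut fingertips, at (605,125) on the right, sitting above the handle's top instead of beside it. So the reported TCP height may not match the camera frame. I'll raise the arm and measure the tip height.

>>> play_rows:
  plan:
    - [-25,0,0,0,0,0,1]
    - [-25,0,0,0,0,0,1]
    - [0,0,0,0,0,0,1]
    - [0,0,0,0,0,0,1]

```text
clock: 5.0
eef_pos: [0.5514, -0.281, 0.0568]
tool_rot: [0.707, -0.046, -0.704, -0.045]
ft_force: [-0.2, -0.6, -0.4]
grip_width: 0.0001
```

Run:
```python
from h import *
c=cur()
for n in("side","wrist"):
    p=camera(n); W=cloud(p); print(n,"TCP pixel",np.round(proj(p,c[0]),1))
    for lo in np.arange(.034,.13,.008):
        m=(np.abs(W[...,0]-c[0][0])<.04)&(np.abs(W[...,1]-c[0][1])<.05)&(W[...,2]>lo)&(W[...,2]<lo+.008)
        P=W[m]
        if len(P): print(round(lo,3),len(P),"x",np.percentile(P[:,0],[2,50,98]).round(3),"y",np.percentile(P[:,1],[2,50,98]).round(3))
    if n=="side":
        u,v=map(int,proj(p,c[0])); f=p["frame"].copy(); cv2.circle(f,(u,v),1,(255,0,0),-1); f=f[v-50:v+50,u-50:u+50,::-1]
    else:
        g=p["frame"].copy(); u,v=map(int,proj(p,c[0])); cv2.circle(g,(u,v),2,(255,0,0),-1); g=g[150:400,200:450,::-1]
cv2.imwrite("pics/m4.png",np.hstack([cv2.resize(f,(400,400)),cv2.resize(g,(400,400))]))
```

```text
t 5.0 pos [ 0.5514 -0.281   0.0568] F [-0.2 -0.6 -0.4] w 0.0001 j [-0.47  0.56  0.11  1.12  0.    2.8 ]
side TCP pixel [331.5 168.3]
0.034 6 x [0.553 0.563 0.571] y [-0.274 -0.269 -0.259]
0.09 8 x [0.54  0.55  0.559] y [-0.285 -0.274 -0.271]
0.098 20 x [0.539 0.546 0.558] y [-0.283 -0.271 -0.266]
0.106 19 x [0.538 0.546 0.558] y [-0.283 -0.27  -0.266]
0.114 23 x [0.538 0.546 0.558] y [-0.282 -0.269 -0.266]
0.122 24 x [0.539 0.548 0.558] y [-0.284 -0.269 -0.264]
wrist TCP pixel [314.4 230.2]
0.09 157 x [0.555 0.56  0.562] y [-0.294 -0.284 -0.272]
0.098 507 x [0.555 0.559 0.562] y [-0.296 -0.283 -0.27 ]
0.106 610 x [0.555 0.559 0.562] y [-0.296 -0.284 -0.27 ]
0.114 600 x [0.555 0.56  0.562] y [-0.296 -0.283 -0.27 ]
0.122 965 x [0.539 0.557 0.563] y [-0.292 -0.282 -0.276]
```

View pics/m4.png

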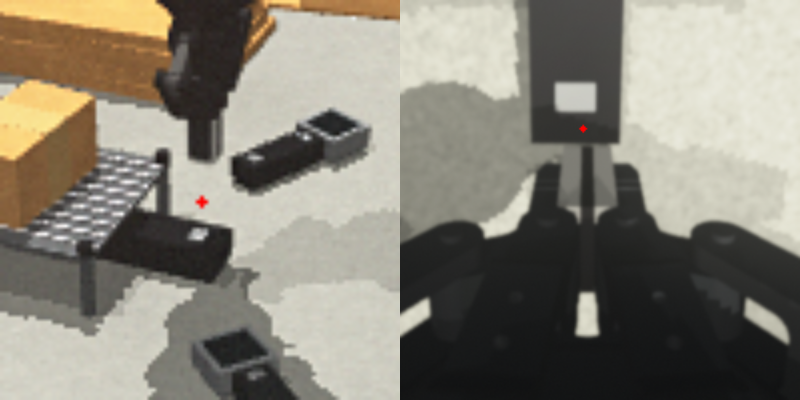

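The picture and depth agree: the shut tips are at z of about 0.095, while the reported TCP (red dot) is at 0.057. The fingertips stand about 38 mm short of the reported TCP along the tool axis, and x/y agree. From now on true tip z = reported + 0.038. I'll open, shift +4 mm in y, and descend in stages watching the force.

>>> play_rows:
  plan:
    - [0,-4,-2.5,0,0,0,-1]
    - [0,0,0,0,0,0,-1]
    - [0,0,0,0,0,0,-1]
    - [0,0,0,0,0,0,-1]
    - [0,0,0,0,0,0,-1]
    - [0,0,0,0,0,0,-1]
    - [20,0,0,0,0,0,-1]
    - [20,0,0,0,0,0,-1]
    - [20,0,0,0,0,0,-1]
    - [15,0,0,0,0,0,-1]
    - [0,0,0,0,0,0,-1]

```text
clock: 6.02
eef_pos: [0.5499, -0.2752, -0.024]
tool_rot: [-0.703, 0.044, 0.708, 0.046]
ft_force: [-0.3, -0.4, -0.9]
grip_width: 0.0853
```

Run:
```python
from h import *
c=cur()
p=camera("side"); W=cloud(p)
for lo in np.arange(.004,.08,.008):
        m=(np.abs(W[...,0]-c[0][0])<.04)&(np.abs(W[...,1]-c[0][1])<.08)&(W[...,2]>lo)&(W[...,2]<lo+.008)
        P=W[m]
        if len(P): print(round(lo,3),len(P),"x",np.percentile(P[:,0],[2,50,98]).round(3),"y",np.percentile(P[:,1],[2,50,98]).round(3))
```

```text
t 6.0167 pos [ 0.5499 -0.2752 -0.024 ] F [-0.3 -0.4 -0.9] w 0.0853 j [-0.46  0.64  0.02  0.96 -0.    2.81]
0.004 40 x [0.511 0.551 0.589] y [-0.347 -0.258 -0.199]
0.012 33 x [0.533 0.544 0.589] y [-0.286 -0.262 -0.255]
0.02 32 x [0.533 0.547 0.586] y [-0.321 -0.261 -0.227]
0.028 99 x [0.533 0.547 0.586] y [-0.322 -0.275 -0.222]
0.036 35 x [0.532 0.548 0.566] y [-0.321 -0.228 -0.216]
0.044 35 x [0.532 0.548 0.566] y [-0.322 -0.231 -0.217]
0.052 35 x [0.533 0.547 0.563] y [-0.321 -0.313 -0.218]
0.06 21 x [0.532 0.543 0.556] y [-0.327 -0.317 -0.218]
0.068 27 x [0.53  0.544 0.569] y [-0.338 -0.232 -0.201]
0.076 66 x [0.528 0.551 0.569] y [-0.344 -0.211 -0.2  ]
```

>>> play_rows:
  plan:
    - [10,0,0,0,0,0,-1]
    - [0,0,0,0,0,0,1]
    - [0,0,0,0,0,0,1]
    - [0,0,0,0,0,0,1]
    - [0,0,0,0,0,0,1]
    - [0,0,0,0,0,0,1]
    - [0,0,0,0,0,0,1]
    - [0,0,0,0,0,0,1]
    - [0,0,0,0,0,0,1]

```text
clock: 6.82
eef_pos: [0.5537, -0.277, -0.0291]
tool_rot: [0.706, -0.046, -0.705, -0.045]
ft_force: [-0.4, -0.4, 3.9]
grip_width: 0.0348
```

>>> play_rows:
  plan:
    - [-0.5,0,5,0,0,0,1]
    - [0,0,13,0,0,0,1]
    - [0,0,16,0,0,0,1]
    - [0,0,16,0,0,0,1]
    - [0,0,16,0,0,0,1]
    - [0,0,16,0,0,0,1]
    - [0,0,16,0,0,0,1]
    - [0,0,16,0,0,0,1]
    - [0,0,14,0,0,0,1]
    - [0,0,8,0,0,0,1]
    - [0,0,3,0,0,0,1]
    - [0,0,0,0,0,0,1]
    - [0,0,0,0,0,0,1]

```text
clock: 7.9
eef_pos: [0.4145, -0.2589, -0.0292]
tool_rot: [-0.705, 0.046, 0.706, 0.045]
ft_force: [-3.3, 1.1, 8.6]
grip_width: 0.0351
```

>>> play_rows:
  plan:
    - [-0.5,0,0,0,0,0,1]
    - [0,0,0,0,0,0,-1]
    - [0,0,0,0,0,0,-1]
    - [0,0,0,0,0,0,-1]
    - [0,0,0,0,0,0,-1]
    - [0,0,0,0,0,0,-1]
    - [-20,0,0,0,0,0,-1]
    - [-25,0,0,0,0,0,-1]
    - [-25,0,0,0,0,0,-1]
    - [-20,0,0,0,0,0,-1]
    - [0,0,0,0,0,0,-1]
    - [0,0,0,0,0,0,-1]

```text
clock: 8.9
eef_pos: [0.4159, -0.2594, 0.0617]
tool_rot: [0.707, -0.046, -0.705, -0.045]
ft_force: [0.6, -0.1, 0.2]
grip_width: 0.0852
```

Run:
```python
from h import *
c=cur()
for n in("wrist","top","side"):
    p=camera(n); W=cloud(p)
    def rect(lab,c,r,z0,z1):
        m=(np.hypot(W[...,0]-c[0],W[...,1]-c[1])<r)&(W[...,2]>z0)&(W[...,2]<z1); P=W[m]
        if len(P)>20: 
            b=cv2.minAreaRect(P[:,:2].astype(np.float32)*1000); print(n,lab,len(P),np.round(b[0],1),np.round(b[1],1),round(b[2],1),np.median(P[:,2]).round(4))
    rect("all",(.485,-.27),.1,.02,.042); rect("handle",(.44,-.262),.045,.02,.042); rect("head",(.54,-.275),.04,.02,.042)
    print([(np.round(d["centre"],4),round(d["confidence"],2)) for t in("scanner","scanner_waist") for d in pinpoint(t,p)])
```

```text
t 8.9 pos [ 0.4159 -0.2594  0.0617] F [ 0.6 -0.1  0.2] w 0.0852 j [-0.56  0.32 -0.25  0.99  0.    2.71]
wrist all 18064 [ 472.2 -233.5] [130.7 143.2] 82.4 0.0303
wrist handle 7630 [ 440.4 -263.9] [36.1 88. ] 82.5 0.0296
wrist head 7364 [ 519.4 -274.4] [62.2 38.8] 82.7 0.032
[(array([ 0.5133, -0.4544,  0.0008]), 0.79), (array([ 0.4732, -0.1229, -0.0008]), 0.78), (array([ 0.4828, -0.2717, -0.0033]), 0.72), (array([ 0.4731, -0.1174,  0.0086]), 0.9), (array([ 0.469 , -0.2669,  0.0156]), 0.56), (array([ 0.5196, -0.445 ,  0.0096]), 0.56)]
top all 893 [ 497.9 -234.3] [120.9 174. ] 68.0 0.0313
top handle 191 [ 441.1 -261.4] [36.2 86.1] 80.9 0.0299
top head 562 [ 534.1 -274.6] [62.6 66.4] 82.2 0.0322
[(array([ 0.4746, -0.1209,  0.0026]), 0.79), (array([ 0.4796, -0.2665, -0.0024]), 0.59), (array([ 0.5151, -0.4495, -0.0012]), 0.55), (array([ 0.69  , -0.2766,  0.052 ]), 0.55), (array([ 0.4733, -0.2645,  0.0164]), 0.88), (array([ 0.4664, -0.115 ,  0.0103]), 0.77), (array([ 0.5205, -0.4496,  0.0131]), 0.52), (array([0.5105, 0.3077, 0.001 ]), 0.26), (array([ 0.4793, -0.2696, -0.0008]), 0.16)]
side all 721 [ 488.4 -233.4] [123.2 173.5] 76.5 0.0318
side handle 307 [ 440.3 -260.1] [42.2 88.7] 80.8 0.0311
side head 294 [ 533.4 -272.7] [64.9 65. ] 84.3 0.0336
[(array([ 0.4813, -0.2662, -0.001 ]), 0.98), (array([ 0.5145, -0.4542, -0.0018]), 0.61), (array([ 0.5212, -0.4467,  0.0113]), 0.84), (array([ 0.4734, -0.2683,  0.013 ]), 0.79), (array([ 0.4715, -0.1165,  0.0088]), 0.69)]
```

>>> play_rows:
  plan:
    - [0,0,-19,0,0,0,-1]
    - [0,0,-19,0,0,0,-1]
    - [0,0,-19,-0.008,0,0,-1]
    - [22,0,0,0,0,0,-1]
    - [22,0,0,0,0,0,-1]
    - [22,0,0,0,0,0,-1]
    - [22,0,0,0,0,0,-1]
    - [0,0,0,0,0,0,-1]
    - [0,0,0,0,0,0,1]
    - [0,0,0,0,0,0,1]
    - [0,0,0,0,0,0,1]
    - [0,0,0,0,0,0,1]
    - [0,0,0,0,0,0,1]
    - [0,0,0,0,0,0,1]
    - [0,0,0,0,0,0,1]
    - [0,0,0,0,0,0,1]

```text
clock: 10.68
eef_pos: [0.473, -0.2669, -0.0254]
tool_rot: [0.707, -0.043, -0.705, -0.042]
ft_force: [-0.6, -0.0, 6.5]
grip_width: 0.0348
```

Run:
```python
from h import *
c=cur(); p=c[0]
c=go(c,(.473,-.2667,.055),down(-7))
c=go(c,(.5308,.047,.055),down(-2.4)); print(c[1].round(3))
```

```text
t 10.6833 pos [ 0.473  -0.2669 -0.0254] F [-0.6 -0.   6.5] w 0.0348 j [-0.51  0.52 -0.21  0.84  0.    2.75]
rot [ 0.002  -0.0036 -0.0014] rows>= 1 shift [-80.4  -0.2   0.1] rows>= 3
rot [-0.0803  0.      0.    ] rows>= 1 shift [   0.  -315.8  -44.6] rows>= 10
[[ 0.    -0.042 -0.999]
 [ 0.    -0.999  0.042]
 [-1.     0.     0.   ]]
```

Carrying on with this orientation would take joint 6 past its range, so I'll lift and turn half round before crossing.

>>> play_rows:
  plan:
    - [-10,0,0,0,0,0,1]
    - [-20,0,0,0,0,0,1]
    - [-25,0,0,0,0,0,1]
    - [-25,0,0,0,0,0,1]
    - [0,0,0,-0.06,0,0,1]
    - [0,0,0,-0.12,0,0,1]
    - [0,0,0,-0.12,0,0,1]
    - [0,0,0,-0.12,0,0,1]
    - [0,0,0,-0.12,0,0,1]
    - [0,0,0,-0.12,0,0,1]
    - [0,0,0,-0.12,0,0,1]
    - [0,0,0,-0.12,0,0,1]
    - [0,0,0,-0.12,0,0,1]
    - [0,0,0,-0.12,0,0,1]
    - [0,0,0,-0.12,0,0,1]
    - [0,0,0,-0.12,0,0,1]
    - [0,0,0,-0.12,0,0,1]
    - [0,0,0,-0.12,0,0,1]
    - [0,0,0,-0.12,0,0,1]
    - [0,0,0,-0.12,0,0,1]

```text
clock: 12.35
eef_pos: [0.4709, -0.2658, 0.0529]
tool_rot: [0.454, 0.542, -0.454, 0.541]
ft_force: [-0.2, 0.5, -2.4]
grip_width: 0.0344
```

>>> play_rows:
  plan:
    - [0,0,0,-0.12,0,0,1]
    - [0,0,0,-0.12,0,0,1]
    - [0,0,0,-0.12,0,0,1]
    - [0,0,0,-0.12,0,0,1]
    - [0,0,0,-0.12,0,0,1]
    - [0,0,0,-0.12,0,0,1]
    - [0,0,0,-0.12,0,0,1]
    - [0,0,0,-0.12,0,0,1]
    - [0,0,0,-0.12,0,0,1]
    - [0,0,0,-0.12,0,0,1]
    - [0,0,0,-0.12,0,0,1]
    - [0,0,0,-0.042,0,0,1]
    - [0,0,0,0,0,0,1]

```text
clock: 13.43
eef_pos: [0.471, -0.2658, 0.0529]
tool_rot: [0.014, 0.707, -0.014, 0.707]
ft_force: [0.0, -0.1, -3.1]
grip_width: 0.035
```

Run:
```python
from h import *
c=cur(); 
c=go(c,(.5308,.047,.055),down(-2.4)); print(c[1].round(3))
```

```text
t 13.4333 pos [ 0.471  -0.2658  0.0529] F [ 0.  -0.1 -3.1] w 0.035 j [-0.51  0.42 -0.13  1.02 -0.   -0.47]
rot [ 0.0027 -0.0008 -0.0004] rows>= 1 shift [ -2.1 315.   46.7] rows>= 10
[[ 0.     0.042  0.999]
 [ 0.     0.999 -0.042]
 [-1.     0.     0.   ]]
```

>>> play_rows:
  plan:
    - [0,12,1.8,0,0,0,1]
    - [0,25,3.7,0,0,0,1]
    - [0,28,4.2,0,0,0,1]
    - [0,28,4.2,0,0,0,1]
    - [0,28,4.2,0,0,0,1]
    - [0,28,4.2,0,0,0,1]
    - [0,28,4.2,0,0,0,1]
    - [0,28,4.2,0,0,0,1]
    - [0,28,4.2,0,0,0,1]
    - [0,28,4.2,0,0,0,1]
    - [0,26,3.8,0,0,0,1]
    - [0,18,2.4,0,0,0,1]
    - [0,10,1.4,0,0,0,1]
    - [0,0,0,0,0,0,1]
    - [0,0,0,0,0,0,1]

```text
clock: 14.68
eef_pos: [0.5302, 0.047, 0.0527]
tool_rot: [0.014, 0.707, -0.014, 0.707]
ft_force: [-0.2, -1.6, -1.6]
grip_width: 0.0342
```

Run:
```python
from h import *
c=cur(); fr=[]
for n in("wrist","top","side"):
    p=camera(n); W=cloud(p)
    def rect(lab,c,r,z0,z1):
        m=(np.hypot(W[...,0]-c[0],W[...,1]-c[1])<r)&(W[...,2]>z0)&(W[...,2]<z1); P=W[m]
        if len(P)>20: 
            b=cv2.minAreaRect(P[:,:2].astype(np.float32)*1000); print(n,lab,len(P),np.round(b[0],1),np.round(b[1],1),round(b[2],1),np.median(P[:,2]).round(4))
    rect("head",(.595,.044),.05,.095,.12); rect("handle",(.53,.046),.095,.095,.12); rect("dock",(.54,.046),.14,.027,.037)
    save(p,"d_"+n)
a=cv2.imread("pics/d_wrist.png"); b=cv2.imread("pics/d_side.png")[180:320,230:390]
cv2.imwrite("pics/m5.png",np.hstack([cv2.resize(a,(480,300)),cv2.resize(b,(320,300))]))
```

```text
t 14.6833 pos [0.5302 0.047  0.0527] F [-0.2 -1.6 -1.6] w 0.0342 j [ 0.09  0.41 -0.15  1.01 -0.    0.13]
wrist head 3207 [556.2  44. ] [36.1 22.3] 87.4 0.1077
wrist handle 46354 [501.5  46.6] [ 62.7 131.7] 87.2 0.1095
wrist dock 13104 [532.4  45.1] [136.9 196.1] 87.5 0.0316
top head 82 [592.5  29.3] [40.8 18.8] 25.0 0.1076
top handle 543 [522.4  37. ] [ 43.1 171.6] 87.5 0.1096
top dock 1032 [540.5  19.6] [ 86.1 207.7] 88.5 0.032
side head 297 [576.7  45.5] [37.8 58. ] 85.5 0.1089
side handle 1241 [521.   48.8] [ 65.5 171.3] 88.7 0.1103
side dock 1787 [539.4  48.6] [137.7 211.6] 88.0 0.0332
```

View pics/m5.png

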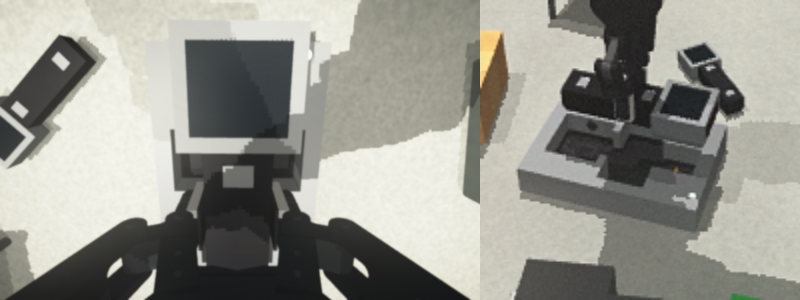

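The dock view shows the head (wrist image, (240,90)) pointing back towards the robot. My half turn with the scanner in hand reversed it. To mend it I'll lay it on free bench in front of the dock, turn the empty gripper half round, and re-take the waist.

>>> play_rows:
  plan:
    - [0,-2,-12,0,0,0,1]
    - [0,-3.2,-24,0,0,0,1]
    - [0,-3.2,-24,0,0,0,1]
    - [0,-3.2,-24,0,0,0,1]
    - [0,-3.2,-24,0,0,0,1]
    - [0,-3.2,-24,0,0,0,1]
    - [0,-3.2,-24,0,0,0,1]
    - [0,-3.3,-24,0,0,0,1]
    - [0,0,0,0.06,0,0,1]
    - [0,0,0,0.12,0,0,1]
    - [0,0,0,0.12,0,0,1]
    - [0,0,0,0.12,0,0,1]
    - [0,0,0,0.12,0,0,1]
    - [0,0,0,0.12,0,0,1]
    - [0,0,0,0.12,0,0,1]
    - [0,0,0,0.12,0,0,1]
    - [0,0,0,0.12,0,0,1]
    - [0,0,0,0.12,0,0,1]
    - [0,0,0,0.12,0,0,1]
    - [0,0,0,0.12,0,0,1]

```text
clock: 16.5
eef_pos: [0.3497, 0.0285, 0.0529]
tool_rot: [0.463, 0.534, -0.463, 0.534]
ft_force: [-0.6, 0.7, -2.5]
grip_width: 0.0348
```

>>> play_rows:
  plan:
    - [0,0,0,0.12,0,0,1]
    - [0,0,0,0.07,0,0,1]
    - [15,0,0,0,0,0,1]
    - [20,0,0,0,0,0,1]
    - [20,0,0,0,0,0,1]
    - [12,0,0,0,0,0,1]
    - [5,0,0,0,0,0,1]
    - [0,0,0,0,0,0,1]
    - [0,0,0,0,0,0,1]

```text
clock: 17.25
eef_pos: [0.3501, 0.029, -0.0189]
tool_rot: [0.51, 0.49, -0.51, 0.49]
ft_force: [0.7, -0.3, -2.3]
grip_width: 0.0344
```

>>> play_rows:
  plan:
    - [4,0,0,0,0,0,1]
    - [1,0,0,0,0,0,1]
    - [0,0,0,0,0,0,1]
    - [0,0,0,0,0,0,1]

```text
clock: 17.58
eef_pos: [0.3502, 0.0295, -0.024]
tool_rot: [0.51, 0.49, -0.509, 0.49]
ft_force: [-0.8, -0.7, -1.6]
grip_width: 0.0347
```

>>> play_rows:
  plan:
    - [1,0,0,0,0,0,1]
    - [0,0,0,0,0,0,-1]
    - [0,0,0,0,0,0,-1]
    - [0,0,0,0,0,0,-1]
    - [0,0,0,0,0,0,-1]
    - [0,0,0,0,0,0,-1]
    - [0,0,0,0,0,0,-1]
    - [-20,0,0,0,0,0,-1]
    - [-25,0,0,0,0,0,-1]
    - [-20,0,0,0,0,0,-1]
    - [0,0,0,-0.06,0,0,-1]
    - [0,0,0,-0.12,0,0,-1]
    - [0,0,0,-0.12,0,0,-1]
    - [0,0,0,-0.12,0,0,-1]
    - [0,0,0,-0.12,0,0,-1]
    - [0,0,0,-0.12,0,0,-1]
    - [0,0,0,-0.12,0,0,-1]
    - [0,0,0,-0.12,0,0,-1]
    - [0,0,0,-0.12,0,0,-1]
    - [0,0,0,-0.12,0,0,-1]

```text
clock: 19.25
eef_pos: [0.3498, 0.0295, 0.0397]
tool_rot: [0.163, 0.688, -0.163, 0.688]
ft_force: [-1.0, -0.4, -0.1]
grip_width: 0.0856
```

>>> play_rows:
  plan:
    - [0,0,0,-0.12,0,0,-1]
    - [0,0,0,-0.12,0,0,-1]
    - [0,0,0,-0.12,0,0,-1]
    - [0,0,0,-0.12,0,0,-1]
    - [0,0,0,-0.12,0,0,-1]
    - [0,0,0,-0.12,0,0,-1]
    - [0,0,0,-0.12,0,0,-1]
    - [0,0,0,-0.12,0,0,-1]
    - [0,0,0,-0.12,0,0,-1]
    - [0,0,0,-0.12,0,0,-1]
    - [0,0,0,-0.12,0,0,-1]
    - [0,0,0,-0.12,0,0,-1]
    - [0,0,0,-0.12,0,0,-1]
    - [0,0,0,-0.12,0,0,-1]
    - [0,0,0,-0.12,0,0,-1]
    - [0,0,0,-0.12,0,0,-1]
    - [0,0,0,-0.08,0,0,-1]
    - [0,0,0,0,0,0,-1]

```text
clock: 20.75
eef_pos: [0.3497, 0.0295, 0.0397]
tool_rot: [-0.49, 0.51, 0.49, 0.51]
ft_force: [-0.2, -0.2, 0.3]
grip_width: 0.0857
```

Run:
```python
from h import *
c=cur(); print(c[1].round(3))
for n in("wrist","top","side"):
    p=camera(n); W=cloud(p)
    def rect(lab,c,r,z0,z1):
        m=(np.abs(W[...,0]-c[0])<r[0])&(np.abs(W[...,1]-c[1])<r[1])&(W[...,2]>z0)&(W[...,2]<z1); P=W[m]
        if len(P)>20: 
            b=cv2.minAreaRect(P[:,:2].astype(np.float32)*1000); print(n,lab,len(P),np.round(b[0],1),np.round(b[1],1),round(b[2],1),np.median(P[:,2]).round(4))
    rect("all",(.35,.04),(.04,.1),.022,.038);rect("head",(.35,.105),(.04,.04),.022,.038); rect("handle",(.35,-.02),(.04,.035),.022,.038)
    print([(np.round(d["centre"],4),round(d["confidence"],2)) for d in pinpoint("scanner",p)])
```

```text
t 20.75 pos [0.3497 0.0295 0.0397] F [-0.2 -0.2  0.3] w 0.0857 j [ 0.08  0.1  -0.62  0.85  0.   -1.45]
[[-0.    -0.999  0.039]
 [ 0.     0.039  0.999]
 [-1.     0.     0.   ]]
wrist all 19666 [350.   36.4] [170.1  62.2] 87.2 0.0303
wrist head 6962 [352.8  92.5] [57.8 62.2] 87.2 0.032
wrist handle 7462 [347.3 -16.4] [64.3 36.2] 87.3 0.0297
[(array([ 0.3522,  0.0365, -0.0009]), 0.8), (array([0.3502, 0.0278, 0.0129]), 0.57)]
top all 307 [348.9 -16.8] [60.3 33.9] 88.7 0.0302
top handle 307 [348.9 -16.8] [60.3 33.9] 88.7 0.0302
[(array([ 0.3527,  0.0365, -0.0036]), 0.86), (array([ 0.5157, -0.4502, -0.0017]), 0.61), (array([ 0.4766, -0.1209,  0.0016]), 0.57)]
side all 1242 [349.1  38.5] [175.1  62.2] 86.7 0.0326
side head 710 [352.4  94.8] [62.4 62.4] 87.3 0.0336
side handle 280 [346.4 -16.9] [64.7 36. ] 87.9 0.0316
[(array([ 0.4747, -0.1238,  0.0007]), 0.86), (array([ 0.5138, -0.4551, -0.0036]), 0.68)]
```

>>> play_rows:
  plan:
    - [15,0,-2.8,0,0,0,-1]
    - [20,0,0,0,0,0,-1]
    - [18,0,0,0,0,0,-1]
    - [11,0,0,0,0,0,-1]
    - [0,0,0,0,0,0,1]
    - [0,0,0,0,0,0,1]
    - [0,0,0,0,0,0,1]
    - [0,0,0,0,0,0,1]
    - [0,0,0,0,0,0,1]
    - [0,0,0,0,0,0,1]
    - [0,0,0,0,0,0,1]
    - [0,0,0,0,0,0,1]

```text
clock: 22.05
eef_pos: [0.3511, 0.0268, -0.0233]
tool_rot: [-0.49, 0.509, 0.489, 0.511]
ft_force: [-0.5, 0.1, 6.2]
grip_width: 0.0348
```

>>> play_rows:
  plan:
    - [-10,0,0,0,0,0,1]
    - [-20,0,0,0,0,0,1]
    - [-25,0,0,0,0,0,1]
    - [-20,0,0,0,0,0,1]
    - [0,0,0,0.06,0,0,1]
    - [0,0,0,0.12,0,0,1]
    - [0,0,0,0.12,0,0,1]
    - [0,0,0,0.12,0,0,1]
    - [0,0,0,0.12,0,0,1]
    - [0,0,0,0.12,0,0,1]
    - [0,0,0,0.12,0,0,1]
    - [0,0,0,0.12,0,0,1]
    - [0,0,0,0.12,0,0,1]
    - [0,0,0,0.12,0,0,1]
    - [0,0,0,0.12,0,0,1]
    - [0,0,0,0.12,0,0,1]
    - [0,0,0,0.12,0,0,1]
    - [0,0,0,0.074,0,0,1]
    - [0,0,0,0,0,0,1]

```text
clock: 23.63
eef_pos: [0.3492, 0.0267, 0.0506]
tool_rot: [0.016, 0.707, -0.016, 0.707]
ft_force: [-0.9, -0.9, -2.0]
grip_width: 0.0348
```

Run:
```python
from h import *
c=cur(); print(c[1].round(3))
go(c,(.531,.0459,.052),down(-2.4))
```

```text
t 23.6333 pos [0.3492 0.0267 0.0506] F [-0.9 -0.9 -2. ] w 0.0348 j [ 0.08  0.09 -0.6   0.88  0.    0.12]
[[-0.001  0.045  0.999]
 [-0.     0.999 -0.045]
 [-1.    -0.    -0.001]]
rot [-0.0031 -0.0006  0.0001] rows>= 1 shift [ -1.4  26.8 180.8] rows>= 6
```

>>> play_rows:
  plan:
    - [0,1.8,12,-0.003,0,0,1]
    - [0,3.6,24,0,0,0,1]
    - [0,3.6,24,0,0,0,1]
    - [0,3.6,24,0,0,0,1]
    - [0,3.6,24,0,0,0,1]
    - [0,3.6,24,0,0,0,1]
    - [0,3.6,24,0,0,0,1]
    - [0,2.4,16.8,0,0,0,1]
    - [0,1,8,0,0,0,1]
    - [0,0,0,0,0,0,1]
    - [0,0,0,0,0,0,1]

```text
clock: 24.55
eef_pos: [0.5302, 0.0459, 0.0501]
tool_rot: [0.014, 0.708, -0.014, 0.706]
ft_force: [-0.5, 0.0, -2.2]
grip_width: 0.0345
```

Run:
```python
from h import *
c=cur(); print(c[1].round(3))
for n in("wrist","top","side"):
    p=camera(n); W=cloud(p)
    def rect(lab,c,r,z0,z1):
        m=(np.abs(W[...,0]-c[0])<r[0])&(np.abs(W[...,1]-c[1])<r[1])&(W[...,2]>z0)&(W[...,2]<z1); P=W[m]
        if len(P)>20: 
            b=cv2.minAreaRect(P[:,:2].astype(np.float32)*1000); print(n,lab,len(P),np.round(b[0],1),np.round(b[1],1),round(b[2],1),np.median(P[:,2]).round(4))
    rect("head",(.605,.044),(.035,.05),.098,.118); rect("tail",(.48,.047),(.035,.04),.098,.118); rect("dock",(.54,.046),(.13,.09),.027,.037)
    rect("slot",(.47,.048),(.03,.03),.0,.025)
    save(p,"e_"+n)
a=cv2.imread("pics/e_wrist.png"); b=cv2.imread("pics/e_side.png")[180:320,230:390]
cv2.imwrite("pics/m6.png",np.hstack([cv2.resize(a,(480,300)),cv2.resize(b,(320,300))]))
```

```text
t 24.55 pos [0.5302 0.0459 0.0501] F [-0.5  0.  -2.2] w 0.0345 j [ 0.09  0.41 -0.15  1.01 -0.    0.13]
[[-0.002  0.04   0.999]
 [-0.     0.999 -0.04 ]
 [-1.    -0.    -0.002]]
wrist tail 14870 [485.9  46.2] [36.2 59.6] 87.7 0.1031
wrist dock 26281 [508.1  46.2] [137.2 147.4] 87.6 0.0316
wrist slot 140 [452.9  48.5] [40.2  0.9] 87.8 0.015
top head 263 [599.1  29.9] [35.5 54.1] 89.1 0.1055
top tail 235 [486.1  44.2] [29.7 54.7] 87.3 0.1039
top dock 1035 [540.5  16.6] [ 76.9 208.9] 87.5 0.0319
top slot 65 [477.8  47. ] [30.  41.1] 88.7 0.0075
side head 458 [597.5  43.7] [67.5 56.1] 88.4 0.1069
side tail 360 [484.8  49.3] [39.3 60.7] 88.9 0.1049
side dock 1800 [539.3  48.4] [141.8 211.5] 88.3 0.0331
side slot 162 [477.4  36.6] [19.3 44. ] 88.7 0.0109
```

View pics/m6.png

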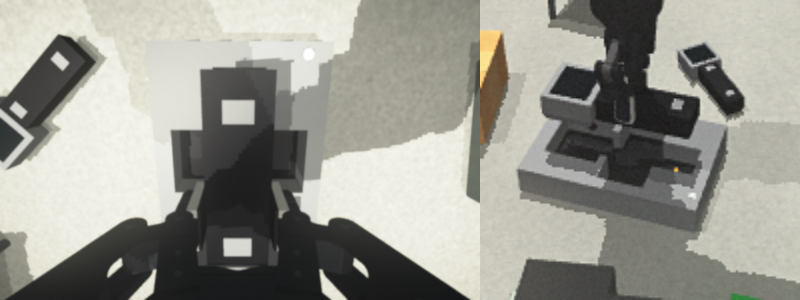

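The head now points to +x. Comparing both views, the scanner should shift about -1.1 mm in x and +1 mm in y. I'll descend.

>>> play_rows:
  plan:
    - [10,1,-1.1,0,0,0,1]
    - [14,0,0,0,0,0,1]
    - [12,0,0,0,0,0,1]
    - [6,0,0,0,0,0,1]
    - [3,0,0,0,0,0,1]
    - [3,0,0,0,0,0,1]
    - [0,0,0,0,0,0,1]
    - [0,0,0,0,0,0,1]

```text
clock: 25.37
eef_pos: [0.5307, 0.0471, 0.003]
tool_rot: [0.014, 0.707, -0.014, 0.707]
ft_force: [-0.2, -0.6, -2.1]
grip_width: 0.0348
```

>>> play_rows:
  plan:
    - [3,0,0,0,0,0,1]
    - [3,0,0,0,0,0,1]
    - [2,0,0,0,0,0,1]
    - [0,0,0,0,0,0,1]
    - [0,0,0,0,0,0,1]

```text
clock: 25.78
eef_pos: [0.5303, 0.0471, -0.0055]
tool_rot: [0.014, 0.707, -0.014, 0.707]
ft_force: [-0.2, 0.2, -2.8]
grip_width: 0.0346
```

>>> play_rows:
  plan:
    - [2,0,0,0,0,0,1]
    - [2,0,0,0,0,0,1]
    - [2,0,0,0,0,0,1]
    - [0,0,0,0,0,0,1]
    - [0,0,0,0,0,0,1]

```text
clock: 26.2
eef_pos: [0.5309, 0.047, -0.0114]
tool_rot: [0.014, 0.707, -0.015, 0.707]
ft_force: [1.4, -0.3, -3.2]
grip_width: 0.0348
```

>>> play_rows:
  plan:
    - [2,0,0,0,0,0,1]
    - [1.5,0,0,0,0,0,1]
    - [0,0,0,0,0,0,1]
    - [0,0,0,0,0,0,1]

```text
clock: 26.53
eef_pos: [0.5307, 0.0471, -0.0149]
tool_rot: [0.014, 0.707, -0.014, 0.707]
ft_force: [1.7, -0.7, -1.7]
grip_width: 0.0351
```

>>> play_rows:
  plan:
    - [0,0,0,0,0,0,-0.25]
    - [0,0,0,0,0,0,-0.25]
    - [0,0,0,0,0,0,-0.25]
    - [0,0,0,0,0,0,-0.25]
    - [0,0,0,0,0,0,-0.25]
    - [-15,0,0,0,0,0,-0.25]
    - [-25,0,0,0,0,0,-0.25]
    - [-25,0,0,0,0,0,-0.25]
    - [-10,0,0,0,0,0,1]
    - [0,0,32,0,0,0,1]
    - [0,0,32,0,0,0,1]
    - [0,0,0,0,0,0,1]
    - [0,0,0,0,0,0,1]

```text
clock: 27.62
eef_pos: [0.5952, 0.0444, 0.0592]
tool_rot: [0.015, 0.707, -0.015, 0.707]
ft_force: [-0.0, -0.5, -0.5]
grip_width: 0.0001
```

```bash
cat > seat.py <<'E'
from h import *
c=cur()
for n in("top","side","wrist"):
    p=camera(n); W=cloud(p)
    def patch(lab,x,y,r=.008):
        m=(np.hypot(W[...,0]-x,W[...,1]-y)<r)&(W[...,2]<.055); P=W[m]
        print(n,lab,len(P),np.round(np.median(P[:,2])*1000,1) if len(P)>3 else "")
    for dx in(80,60,35): patch("head%d"%dx,.540+dx/1000*.999,.0466-.042*dx/1000)
    for dx in(-20,-50,-78): patch("hnd%d"%dx,.540+dx/1000*.999,.0466-.042*dx/1000)
    patch("tray",.57,.10);patch("tray2",.455,.0)
E
python3 seat.py
```

```text
t 27.6167 pos [0.5952 0.0444 0.0592] F [-0.  -0.5 -0.5] w 0.0001 j [0.07 0.52 0.05 1.1  0.   0.12]
top head80 0 
top head60 17 41.7
top head35 30 40.3
top hnd-20 22 38.6
top hnd-50 6 39.1
top hnd-78 2 
top tray 0 
top tray2 28 32.8
side head80 20 41.7
side head60 26 41.9
side head35 23 41.8
side hnd-20 25 40.1
side hnd-50 25 39.5
side hnd-78 33 39.5
side tray 25 33.7
side tray2 26 33.5
wrist head80 0 
wrist head60 439 40.5
wrist head35 540 40.1
wrist hnd-20 659 37.7
wrist hnd-50 748 37.6
wrist hnd-78 0 
wrist tray 509 31.6
wrist tray2 0
```

>>> play_rows:
  plan:
    - [20,0,0,0,0,0,1]
    - [20,0,0,0,0,0,1]
    - [10,0,0,0,0,0,1]
    - [3,0,0,0,0,0,1]
    - [0,0,0,0,0,0,1]
    - [0,0,0,0,0,0,1]

```text
clock: 28.27
eef_pos: [0.5944, 0.0446, 0.0078]
tool_rot: [0.014, 0.707, -0.014, 0.707]
ft_force: [0.4, 0.0, 0.2]
grip_width: 0.0002
```

>>> play_rows:
  plan:
    - [2,0,0,0,0,0,1]
    - [0,0,0,0,0,0,1]
    - [0,0,0,0,0,0,1]

```text
clock: 28.52
eef_pos: [0.5948, 0.0445, 0.0057]
tool_rot: [0.014, 0.707, -0.014, 0.707]
ft_force: [0.0, -1.2, -0.1]
grip_width: -0.0003
```

>>> play_rows:
  plan:
    - [2,0,0,0,0,0,1]
    - [0,0,0,0,0,0,1]
    - [0,0,0,0,0,0,1]

```text
clock: 28.77
eef_pos: [0.5949, 0.0446, 0.0055]
tool_rot: [0.015, 0.706, -0.014, 0.708]
ft_force: [-4.0, -0.6, 10.5]
grip_width: -0.0003
```

>>> play_rows:
  plan:
    - [1.5,0,0,0,0,0,1]
    - [0,0,0,0,0,0,1]
    - [0,0,0,0,0,0,1]

```text
clock: 29.02
eef_pos: [0.595, 0.0446, 0.0054]
tool_rot: [0.015, 0.706, -0.014, 0.708]
ft_force: [-6.2, -0.2, 17.9]
grip_width: 0.0004
```

It's home: pressing reached 18 N with no movement, head top at +8 mm and handle at +6 mm above the tray. Now the cover.

Run:
```python
from h import *
c=cur(); p=c[0].copy()
p[2]=.12
c=go(c,p,down(-2.4)); c=go(c,(.4385,.2985,.12),down(7.7)); print(c[1].round(3)); go(c,(.4385,.2985,.044),down(7.7))
```

```text
t 29.0167 pos [0.595  0.0446 0.0054] F [-6.2 -0.2 17.9] w 0.0004 j [ 0.07  0.57 -0.02  0.98  0.    0.12]
rot [ 0.0011  0.0026 -0.0004] rows>= 1 shift [-114.6    0.     0. ] rows>= 4
rot [-0.1763  0.      0.    ] rows>= 2 shift [   0.   272.6 -121. ] rows>= 9
[[ 0.    -0.134  0.991]
 [ 0.     0.991  0.134]
 [-1.     0.     0.   ]]
rot [0. 0. 0.] rows>= 0 shift [76.  0.  0.] rows>= 3
```

>>> play_rows:
  plan:
    - [-18,0,0,0,0,0,1]
    - [-30,0,0,0,0,0,1]
    - [-35,0,0,0,0,0,1]
    - [-35,0,0,0,0,0,1]
    - [0,0,0,-0.0882,0,0,-1]
    - [0,0,0,-0.0882,0,0,-1]
    - [0,15,-7,0,0,0,-1]
    - [0,25,-11,0,0,0,-1]
    - [0,25,-11,0,0,0,-1]
    - [0,25,-11,0,0,0,-1]
    - [0,25,-11,0,0,0,-1]
    - [0,25,-11,0,0,0,-1]
    - [0,25,-11,0,0,0,-1]
    - [0,25,-11,0,0,0,-1]
    - [0,25,-11,0,0,0,-1]
    - [0,25,-11,0,0,0,-1]
    - [0,22,-10,0,0,0,-1]
    - [0,10.6,-5,0,0,0,-1]
    - [0,0,0,0,0,0,-1]
    - [0,0,0,0,0,0,-1]

```text
clock: 30.68
eef_pos: [0.4371, 0.2984, 0.1196]
tool_rot: [-0.049, 0.705, 0.048, 0.705]
ft_force: [-0.9, 0.1, -0.3]
grip_width: 0.0856
```

Run:
```python
from h import *
exec(open("seat.py").read())
p=camera("wrist"); W=cloud(p)
m=(W[...,2]>.088)&(W[...,2]<.104)&(np.hypot(W[...,0]-.435,W[...,1]-.298)<.032); P=W[m]
print(len(P)); b=cv2.minAreaRect(P[:,:2].astype(np.float32)*1000) if len(P)>9 else 0; print(b, np.median(P[:,2]) if len(P) else "")
print([(np.round(d["centre"],4),round(d["confidence"],2)) for t in("cover_tongue","cover_hinge") for d in pinpoint(t,p)])
go(c,(.4385,.2985,.044),down(7.7))
```

```text
t 30.6833 pos [0.4371 0.2984 0.1196] F [-0.9  0.1 -0.3] w 0.0856 j [ 0.6   0.34 -0.06  1.17 -0.    0.46]
top head80 28 40.5
top head60 30 40.3
top head35 28 40.2
top hnd-20 29 37.9
top hnd-50 28 37.6
top hnd-78 30 38.0
top tray 29 31.9
top tray2 29 32.5
side head80 20 41.3
side head60 22 42.6
side head35 0 
side hnd-20 0 
side hnd-50 0 
side hnd-78 34 39.2
side tray 27 33.3
side tray2 24 32.9
wrist head80 112 40.1
wrist head60 211 40.4
wrist head35 240 40.1
wrist hnd-20 261 37.7
wrist hnd-50 250 37.7
wrist hnd-78 306 37.2
wrist tray 219 31.5
wrist tray2 0 
2592
((444.8836669921875, 298.157470703125), (43.88039016723633, 24.031587600708008), 7.250027656555176) 0.10121910308386745
[(array([0.4406, 0.2989, 0.0962]), 0.64)]
rot [ 0.0022 -0.0002  0.0008] rows>= 1 shift [75.6 -0.1  1.4] rows>= 3
```

Top view confirms the scanner is seated (head 40.2 mm, handle 37.9 mm, tray 32 mm). I'll grip the tongue.

>>> play_rows:
  plan:
    - [25,-0.5,1,0,0,0,-1]
    - [25,0,0,0,0,0,-1]
    - [20,0,0,0,0,0,-1]
    - [5,0,0,0,0,0,-1]
    - [0,0,0,0,0,0,1]
    - [0,0,0,0,0,0,1]
    - [0,0,0,0,0,0,1]
    - [0,0,0,0,0,0,1]
    - [0,0,0,0,0,0,1]
    - [0,0,0,0,0,0,1]
    - [0,0,0,0,0,0,1]
    - [0,0,0,0,0,0,1]

```text
clock: 31.98
eef_pos: [0.4391, 0.2989, 0.0455]
tool_rot: [-0.047, 0.705, 0.049, 0.706]
ft_force: [-1.1, 4.2, 1.2]
grip_width: 0.0226
```

Run:
```python
from h import *
c=cur()
# arc increments: tool x=-z, tool z=+box x
r=124.1; a0=np.arctan2(49,114)
ph=np.linspace(0,1.66,41); X=-r*np.cos(a0+ph); Z=r*np.sin(a0+ph)
for i in range(0,40,1): print("[%.1f, 0, %.1f, 0, 0, 0, 1]"%(-(Z[i+1]-Z[i]),X[i+1]-X[i]),end=", ")
```

```text
t 31.9833 pos [0.4391 0.2989 0.0455] F [-1.1  4.2  1.2] w 0.0226 j [ 0.6   0.41 -0.17  0.99  0.    0.46]
[-4.7, 0, 2.1, 0, 0, 0, 1], [-4.6, 0, 2.3, 0, 0, 0, 1], [-4.5, 0, 2.5, 0, 0, 0, 1], [-4.4, 0, 2.7, 0, 0, 0, 1], [-4.3, 0, 2.9, 0, 0, 0, 1], [-4.1, 0, 3.1, 0, 0, 0, 1], [-4.0, 0, 3.2, 0, 0, 0, 1], [-3.9, 0, 3.4, 0, 0, 0, 1], [-3.7, 0, 3.5, 0, 0, 0, 1], [-3.6, 0, 3.7, 0, 0, 0, 1], [-3.4, 0, 3.8, 0, 0, 0, 1], [-3.3, 0, 4.0, 0, 0, 0, 1], [-3.1, 0, 4.1, 0, 0, 0, 1], [-2.9, 0, 4.2, 0, 0, 0, 1], [-2.7, 0, 4.4, 0, 0, 0, 1], [-2.6, 0, 4.5, 0, 0, 0, 1], [-2.4, 0, 4.6, 0, 0, 0, 1], [-2.2, 0, 4.7, 0, 0, 0, 1], [-2.0, 0, 4.7, 0, 0, 0, 1], [-1.8, 0, 4.8, 0, 0, 0, 1], [-1.6, 0, 4.9, 0, 0, 0, 1], [-1.4, 0, 5.0, 0, 0, 0, 1], [-1.2, 0, 5.0, 0, 0, 0, 1], [-1.0, 0, 5.1, 0, 0, 0, 1], [-0.8, 0, 5.1, 0, 0, 0, 1], [-0.5, 0, 5.1, 0, 0, 0, 1], [-0.3, 0, 5.1, 0, 0, 0, 1], [-0.1, 0, 5.1, 0, 0, 0, 1], [0.1, 0, 5.1, 0, 0, 0, 1], [0.3, 0, 5.1, 0, 0, 0, 1], [0.5, 0, 5.1, 0, 0, 0, 1], [0.7, 0, 5.1, 0, 0, 0, 1], [0.9, 0, 5.1, 0, 0, 0, 1], [1.2, 0, 5.0, 0, 0, 0, 1], [1.4, 0, 5.0, 0, 0, 0, 1], [1.6, 0, 4.9, 0, 0, 0, 1], [1.8, 0, 4.8, 0, 0, 0, 1], [2.0, 0, 4.8, 0, 0, 0, 1], [2.2, 0, 4.7, 0, 0, 0, 1], [2.4, 0, 4.6, 0, 0, 0, 1],
```

>>> play_rows:
  plan:
    - [-4.7,0,2.1,0,0,0,1]
    - [-4.6,0,2.3,0,0,0,1]
    - [-4.5,0,2.5,0,0,0,1]
    - [-4.4,0,2.7,0,0,0,1]
    - [-4.3,0,2.9,0,0,0,1]
    - [-4.1,0,3.1,0,0,0,1]
    - [-4.0,0,3.2,0,0,0,1]
    - [-3.9,0,3.4,0,0,0,1]
    - [-3.7,0,3.5,0,0,0,1]
    - [-3.6,0,3.7,0,0,0,1]

```text
clock: 32.82
eef_pos: [0.4664, 0.3025, 0.0846]
tool_rot: [-0.048, 0.707, 0.048, 0.704]
ft_force: [0.8, 6.3, -10.3]
grip_width: 0.0226
```

>>> play_rows:
  plan:
    - [-3.4,0,3.8,0,0,0,1]
    - [-3.3,0,4.0,0,0,0,1]
    - [-3.1,0,4.1,0,0,0,1]
    - [-2.9,0,4.2,0,0,0,1]
    - [-2.7,0,4.4,0,0,0,1]
    - [-2.6,0,4.5,0,0,0,1]
    - [-2.4,0,4.6,0,0,0,1]
    - [-2.2,0,4.7,0,0,0,1]
    - [-2.0,0,4.7,0,0,0,1]
    - [-1.8,0,4.8,0,0,0,1]

```text
clock: 33.65
eef_pos: [0.5077, 0.308, 0.1104]
tool_rot: [-0.048, 0.709, 0.048, 0.702]
ft_force: [-4.0, 4.9, -6.4]
grip_width: 0.0223
```

>>> play_rows:
  plan:
    - [-1.6,0,4.9,0,0,0,1]
    - [-1.4,0,5.0,0,0,0,1]
    - [-1.2,0,5.0,0,0,0,1]
    - [-1.0,0,5.1,0,0,0,1]
    - [-0.8,0,5.1,0,0,0,1]
    - [-0.5,0,5.1,0,0,0,1]
    - [-0.3,0,5.1,0,0,0,1]
    - [-0.1,0,5.1,0,0,0,1]
    - [0.1,0,5.1,0,0,0,1]
    - [0.3,0,5.1,0,0,0,1]

```text
clock: 34.48
eef_pos: [0.5581, 0.3148, 0.118]
tool_rot: [-0.049, 0.708, 0.048, 0.703]
ft_force: [-7.0, 2.7, 1.9]
grip_width: 0.0224
```

>>> play_rows:
  plan:
    - [0.5,0,5.1,0,0,0,1]
    - [0.7,0,5.1,0,0,0,1]
    - [0.9,0,5.1,0,0,0,1]
    - [1.2,0,5.0,0,0,0,1]
    - [1.4,0,5.0,0,0,0,1]
    - [1.6,0,4.9,0,0,0,1]
    - [1.8,0,4.8,0,0,0,1]
    - [2.0,0,4.8,0,0,0,1]
    - [2.2,0,4.7,0,0,0,1]
    - [2.4,0,4.6,0,0,0,1]
    - [0,0,0,0,0,0,1]

```text
clock: 35.4
eef_pos: [0.6122, 0.3203, 0.1042]
tool_rot: [-0.048, 0.705, 0.047, 0.706]
ft_force: [1.7, -0.7, -0.3]
grip_width: 0.0066
```

The grip narrowed to 6.6 mm, so the tongue slipped out near the end. I'll look at the cover.

```bash
cat > look.py <<'E'
from h import *
import sys
c=cur()
a=camera("side"); b=camera("top")
for n,p in(("side",a),("top",b)):
    print(n,[(t,np.round(d["centre"],4),round(d["confidence"],2)) for t in("cover_tongue","toggle_tip") for d in pinpoint(t,p)[:2]])
A=a["frame"][230:400,170:370,::-1]; B=b["frame"][130:270,120:260,::-1]
cv2.imwrite("pics/%s.png"%sys.argv[1],np.hstack([cv2.resize(A,(470,400)),cv2.resize(B,(330,400))]))
E
python3 look.py c1
```

```text
t 35.4 pos [0.6122 0.3203 0.1042] F [ 1.7 -0.7 -0.3] w 0.0066 j [ 0.48  0.67  0.44  1.34 -0.    0.35]
side [('cover_tongue', array([0.5968, 0.3225, 0.1618]), 0.73), ('toggle_tip', array([0.5063, 0.2972, 0.0832]), 0.62)]
top [('cover_tongue', array([0.5943, 0.3177, 0.1625]), 0.59), ('toggle_tip', array([0.5012, 0.295 , 0.0848]), 0.53)]
```

View pics/c1.png

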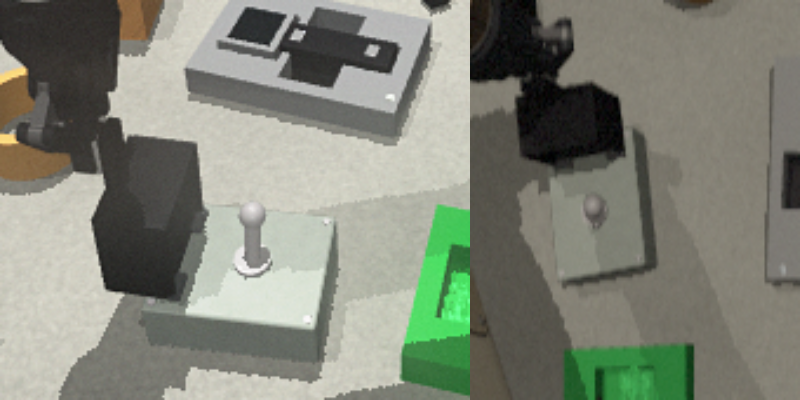

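The view shows the cover standing open at about 1.53 rad and staying put. The toggle ball at crop (252,213) leans to the -y side (off), in agreement with the detections. I'll raise, go round to the -y side, and push towards +y.

>>> play_rows:
  plan:
    - [-20,0,0,0,0,0,1]
    - [-25,0,0,0,0,0,1]
    - [-15,0,0,0,0,0,1]
    - [0,-12,-25,0,0,0,1]
    - [0,-14,-28,0,0,0,1]
    - [0,-14,-28,0,0,0,1]
    - [0,-14,-28,0,0,0,1]
    - [25,0,0,0,0,0,1]
    - [30,0,0,0,0,0,1]
    - [30,0,0,0,0,0,1]
    - [30,0,0,0,0,0,1]
    - [18,0,0,0,0,0,1]
    - [0,0,0,0,0,0,1]
    - [0,0,0,0,0,0,1]

```text
clock: 36.87
eef_pos: [0.508, 0.2523, 0.031]
tool_rot: [-0.048, 0.707, 0.047, 0.704]
ft_force: [-0.2, -0.2, 0.7]
grip_width: 0.0001
```

>>> play_rows:
  plan:
    - [0,4,2,0,0,0,1]
    - [0,5,0,0,0,0,1]
    - [0,5,0,0,0,0,1]
    - [0,5,0,0,0,0,1]
    - [0,5,0,0,0,0,1]
    - [0,5,0,0,0,0,1]
    - [0,5,0,0,0,0,1]
    - [0,4,0,0,0,0,1]
    - [0,0,0,0,0,0,1]

```text
clock: 37.62
eef_pos: [0.5059, 0.2922, 0.0316]
tool_rot: [-0.048, 0.705, 0.049, 0.705]
ft_force: [0.1, -0.9, 0.1]
grip_width: -0.0001
```

>>> play_rows:
  plan:
    - [0,2,0,0,0,0,1]
    - [0,2,0,0,0,0,1]
    - [0,0,0,0,0,0,1]

```text
clock: 37.87
eef_pos: [0.5053, 0.2952, 0.0315]
tool_rot: [-0.048, 0.706, 0.048, 0.705]
ft_force: [0.4, -0.3, 0.3]
grip_width: -0.0001
```

>>> play_rows:
  plan:
    - [0,2,0,0,0,0,1]
    - [0,0,0,0,0,0,1]

```text
clock: 38.03
eef_pos: [0.5051, 0.297, 0.0315]
tool_rot: [-0.048, 0.706, 0.048, 0.705]
ft_force: [-0.9, -0.4, -0.0]
grip_width: -0.0001
```

```bash
cat > tog.py <<'E'
from h import *
c=cur(); o=np.array([.5115,.3077]); B=lambda v:(np.array([[.991,.134],[-.134,.991]])@(np.array(v[:2])-o)*1000).round(1)
print("tcp box",B(c[0]))
for n in("side","top"):
    p=camera(n); W=cloud(p)
    print(n,[(t,B(d["centre"]),round(d["centre"][2],4),round(d["confidence"],2)) for t in("toggle_tip","cover_tongue") for d in pinpoint(t,p)[:2]])
    q=(W[...,:2]-o)@np.array([[.991,-.134],[.134,.991]])*1000
    for lo in(.06,.068,.076,.084,.092):
        m=(q[...,0]>-24)&(q[...,0]<10)&(np.abs(q[...,1])<45)&(W[...,2]>lo)&(W[...,2]<lo+.008)
        if m.sum()>3: print(n,lo,m.sum(),"boxy",np.percentile(q[m][:,1],[3,25,50,75,97]).round(1))
E
python3 tog.py
```

```text
t 38.0333 pos [0.5051 0.297  0.0315] F [-0.9 -0.4 -0. ] w -0.0001 j [ 0.53  0.53 -0.02  1.03  0.    0.4 ]
tcp box [-7.8 -9.8]
side [('toggle_tip', array([-6.5, 15.4]), 0.0846, 0.42), ('cover_tongue', array([83. ,  0.4]), 0.1629, 0.74)]
side 0.06 12 boxy [-0.9  7.5 11.7 12.9 13.6]
side 0.068 11 boxy [-15.1  -6.6  -3.1  -1.9   9.7]
side 0.076 29 boxy [-9.7 -2.8 -0.8 21.6 23.1]
side 0.084 105 boxy [-8.6  3.9 15.9 21.4 24.3]
side 0.092 48 boxy [-13.8  -2.   12.4  16.7  20.6]
top [('cover_tongue', array([81.9, -0.2]), 0.1613, 0.74), ('cover_tongue', array([ 233.9, -138.1]), -0.0002, 0.42)]
top 0.068 6 boxy [-16.9 -16.5 -16.  -11.3  -7.4]
top 0.084 4 boxy [-17.3 -16.4 -15.7 -14.3 -11.8]
```

>>> play_rows:
  plan:
    - [0,2,0,0,0,0,1]
    - [0,1,0,0,0,0,1]
    - [0,0,0,0,0,0,1]

```text
clock: 38.58
eef_pos: [0.5048, 0.2998, 0.0314]
tool_rot: [-0.048, 0.706, 0.048, 0.705]
ft_force: [-0.2, -0.7, -1.4]
grip_width: 0.0001
```

>>> play_rows:
  plan:
    - [0,2,0,0,0,0,1]
    - [0,0,0,0,0,0,1]

```text
clock: 38.75
eef_pos: [0.5045, 0.3017, 0.0315]
tool_rot: [-0.048, 0.706, 0.048, 0.705]
ft_force: [0.5, -2.6, -0.8]
grip_width: -0.0002
```

>>> play_rows:
  plan:
    - [0,1.5,0,0,0,0,1]
    - [0,0,0,0,0,0,1]

```text
clock: 38.92
eef_pos: [0.5044, 0.3018, 0.0314]
tool_rot: [-0.049, 0.706, 0.046, 0.705]
ft_force: [1.3, -6.2, -2.0]
grip_width: -0.0003
```

>>> play_rows:
  plan:
    - [0,1.5,0,0,0,0,1]
    - [0,0,0,0,0,0,1]

```text
clock: 39.08
eef_pos: [0.5044, 0.3018, 0.0314]
tool_rot: [-0.049, 0.706, 0.045, 0.705]
ft_force: [1.1, -9.9, 1.4]
grip_width: -0.0002
```

The toggle is on its stop: the position stays fixed while force rises to 10 N. I'll retreat, go up and over behind the tongue, then push the cover down along its arc with the shut fingers.

>>> play_rows:
  plan:
    - [0,-10,0,0,0,0,1]
    - [0,-15,0,0,0,0,1]
    - [-30,0,0,0,0,0,1]
    - [-35,0,0,0,0,0,1]
    - [-35,0,0,0,0,0,1]
    - [-35,0,0,0,0,0,1]
    - [-8,0,0,0,0,0,1]
    - [0,5,20,0,0,0,1]
    - [0,6,25,0,0,0,1]
    - [0,6,25,0,0,0,1]
    - [0,6,25,0,0,0,1]
    - [0,4,21,0,0,0,1]
    - [0,0,0,0,0,0,1]
    - [0,0,0,0,0,0,1]

```text
clock: 40.25
eef_pos: [0.6195, 0.3221, 0.1731]
tool_rot: [-0.048, 0.706, 0.048, 0.705]
ft_force: [-0.6, 1.0, 0.4]
grip_width: -0.0001
```

```bash
python3 tog.py
python3 - <<'E'
import numpy as np
r=126.1;a=np.arctan2(54,114); ph=np.linspace(1.56,0,37); x=40+11-r*np.cos(a+ph); z=46+r*np.sin(a+ph)-34.5
print("start box x,rep z",x[0],z[0],"end",x[-1],z[-1])
for i in range(36): print("[%.1f, 0, %.1f, 0, 0, 0, 1]"%(-(z[i+1]-z[i]),x[i+1]-x[i]),end=", ")
E
```

```text
t 40.25 pos [0.6195 0.3221 0.1731] F [-0.6  1.   0.4] w -0.0001 j [0.48 0.67 0.62 1.52 0.   0.34]
tcp box [108.9  -0.2]
side [('toggle_tip', array([-6.1, 21. ]), 0.079, 0.41), ('cover_tongue', array([84.4, -0.2]), 0.1622, 0.81)]
side 0.06 7 boxy [ 6.3  9.7 12.  14.3 16.1]
side 0.076 18 boxy [19.5 25.4 26.9 28.2 28.7]
side 0.084 85 boxy [14.2 19.  23.1 25.4 28.3]
side 0.092 9 boxy [17.  18.3 19.8 21.8 23.5]
top [('toggle_tip', array([-10. ,  20.2]), 0.0842, 0.4), ('cover_tongue', array([80.9, -2.4]), 0.1655, 0.97)]
top 0.06 12 boxy [2.5 3.7 5.  6.4 7.4]
top 0.068 11 boxy [ 6.3  7.1  8.   9.6 11.9]
top 0.076 9 boxy [ 7.7  8.1  9.3 13.4 25.1]
top 0.084 41 boxy [ 8.8 12.3 15.4 19.8 22.4]
start box x,rep z 103.74820204844313 126.0374924671246 end -62.96134148447523 65.48168807159354
[-2.2, 0, -5.0, 0, 0, 0, 1], [-2.0, 0, -5.1, 0, 0, 0, 1], [-1.7, 0, -5.2, 0, 0, 0, 1], [-1.5, 0, -5.3, 0, 0, 0, 1], [-1.3, 0, -5.3, 0, 0, 0, 1], [-1.0, 0, -5.4, 0, 0, 0, 1], [-0.8, 0, -5.4, 0, 0, 0, 1], [-0.6, 0, -5.4, 0, 0, 0, 1], [-0.3, 0, -5.5, 0, 0, 0, 1], [-0.1, 0, -5.5, 0, 0, 0, 1], [0.1, 0, -5.5, 0, 0, 0, 1], [0.4, 0, -5.5, 0, 0, 0, 1], [0.6, 0, -5.4, 0, 0, 0, 1], [0.8, 0, -5.4, 0, 0, 0, 1], [1.1, 0, -5.4, 0, 0, 0, 1], [1.3, 0, -5.3, 0, 0, 0, 1], [1.5, 0, -5.2, 0, 0, 0, 1], [1.8, 0, -5.2, 0, 0, 0, 1], [2.0, 0, -5.1, 0, 0, 0, 1], [2.2, 0, -5.0, 0, 0, 0, 1], [2.4, 0, -4.9, 0, 0, 0, 1], [2.6, 0, -4.8, 0, 0, 0, 1], [2.8, 0, -4.7, 0, 0, 0, 1], [3.0, 0, -4.6, 0, 0, 0, 1], [3.2, 0, -4.4, 0, 0, 0, 1], [3.4, 0, -4.3, 0, 0, 0, 1], [3.6, 0, -4.1, 0, 0, 0, 1], [3.8, 0, -4.0, 0, 0, 0, 1], [3.9, 0, -3.8, 0, 0, 0, 1], [4.1, 0, -3.6, 0, 0, 0, 1], [4.2, 0, -3.4, 0, 0, 0, 1], [4.4, 0, -3.3, 0, 0, 0, 1], [4.5, 0, -3.1, 0, 0, 0, 1], [4.7, 0, -2.9, 0, 0, 0, 1], [4.8, 0, -2.7, 0, 0, 0, 1], [4.9, 0, -2.4, 0, 0, 0, 1],
```

>>> play_rows:
  plan:
    - [20,0,0,0,0,0,1]
    - [20,0,0,0,0,0,1]
    - [7,0,-2,0,0,0,1]
    - [0,0,-3,0,0,0,1]
    - [-2.2,0,-5.0,0,0,0,1]
    - [-2.0,0,-5.1,0,0,0,1]
    - [-1.7,0,-5.2,0,0,0,1]
    - [-1.5,0,-5.3,0,0,0,1]
    - [-1.3,0,-5.3,0,0,0,1]
    - [-1.0,0,-5.4,0,0,0,1]
    - [-0.8,0,-5.4,0,0,0,1]
    - [-0.6,0,-5.4,0,0,0,1]

```text
clock: 41.55
eef_pos: [0.5719, 0.3163, 0.1395]
tool_rot: [-0.048, 0.705, 0.048, 0.706]
ft_force: [0.6, 0.8, 1.8]
grip_width: -0.0003
```

>>> play_rows:
  plan:
    - [-0.3,0,-5.5,0,0,0,1]
    - [-0.1,0,-5.5,0,0,0,1]
    - [0.1,0,-5.5,0,0,0,1]
    - [0.4,0,-5.5,0,0,0,1]
    - [0.6,0,-5.4,0,0,0,1]
    - [0.8,0,-5.4,0,0,0,1]
    - [1.1,0,-5.4,0,0,0,1]
    - [1.3,0,-5.3,0,0,0,1]

```text
clock: 42.22
eef_pos: [0.5284, 0.3102, 0.1347]
tool_rot: [-0.048, 0.706, 0.048, 0.705]
ft_force: [1.2, 1.6, 1.8]
grip_width: -0.0001
```

>>> play_rows:
  plan:
    - [1.5,0,-5.2,0,0,0,1]
    - [1.8,0,-5.2,0,0,0,1]
    - [2.0,0,-5.1,0,0,0,1]
    - [2.2,0,-5.0,0,0,0,1]
    - [2.4,0,-4.9,0,0,0,1]
    - [2.6,0,-4.8,0,0,0,1]
    - [2.8,0,-4.7,0,0,0,1]
    - [3.0,0,-4.6,0,0,0,1]
    - [3.2,0,-4.4,0,0,0,1]
    - [3.4,0,-4.3,0,0,0,1]
    - [3.6,0,-4.1,0,0,0,1]
    - [3.8,0,-4.0,0,0,0,1]

```text
clock: 43.22
eef_pos: [0.4729, 0.3025, 0.1022]
tool_rot: [-0.048, 0.706, 0.048, 0.705]
ft_force: [-0.3, -0.6, 0.8]
grip_width: -0.0001
```

>>> play_rows:
  plan:
    - [3.9,0,-3.8,0,0,0,1]
    - [4.1,0,-3.6,0,0,0,1]
    - [4.2,0,-3.4,0,0,0,1]
    - [4.4,0,-3.3,0,0,0,1]
    - [4.5,0,-3.1,0,0,0,1]
    - [4.7,0,-2.9,0,0,0,1]

```text
clock: 43.72
eef_pos: [0.4531, 0.2998, 0.0763]
tool_rot: [-0.048, 0.706, 0.048, 0.705]
ft_force: [-1.3, -0.3, 0.7]
grip_width: -0.0002
```

>>> play_rows:
  plan:
    - [4.8,0,-2.7,0,0,0,1]
    - [2.5,0,-1.4,0,0,0,1]
    - [0,0,0,0,0,0,1]

```text
clock: 43.97
eef_pos: [0.4487, 0.299, 0.0686]
tool_rot: [-0.048, 0.706, 0.048, 0.705]
ft_force: [0.3, -0.2, -0.2]
grip_width: -0.0
```

Pressing down in small steps until force rises.

>>> play_rows:
  plan:
    - [2,0,0,0,0,0,1]
    - [1.5,0,0,0,0,0,1]
    - [0,0,0,0,0,0,1]

```text
clock: 44.22
eef_pos: [0.4496, 0.2994, 0.0658]
tool_rot: [-0.048, 0.705, 0.048, 0.706]
ft_force: [0.6, 0.0, -0.6]
grip_width: 0.0003
```

>>> play_rows:
  plan:
    - [1.5,0,0,0,0,0,1]
    - [0,0,0,0,0,0,1]

```text
clock: 44.38
eef_pos: [0.4498, 0.2995, 0.0654]
tool_rot: [-0.048, 0.705, 0.048, 0.706]
ft_force: [-1.5, -0.3, 5.0]
grip_width: -0.0001
```

>>> play_rows:
  plan:
    - [1,0,0,0,0,0,1]
    - [0,0,0,0,0,0,1]

```text
clock: 44.55
eef_pos: [0.4498, 0.2995, 0.0653]
tool_rot: [-0.048, 0.705, 0.048, 0.706]
ft_force: [-3.6, -2.4, 9.6]
grip_width: -0.0
```

The cover is on its stop (tip at 0.100 m, force rising). I'll retreat and check.

>>> play_rows:
  plan:
    - [-15,0,0,0,0,0,1]
    - [-30,0,0,0,0,0,1]
    - [-30,0,-10,0,0,0,1]
    - [-25,0,-25,0,0,0,1]
    - [0,0,-30,0,0,0,1]
    - [0,0,-25,0,0,0,1]
    - [0,0,0,0,0,0,1]

```text
clock: 45.13
eef_pos: [0.3564, 0.286, 0.1641]
tool_rot: [-0.049, 0.706, 0.048, 0.705]
ft_force: [-0.2, -0.2, -1.2]
grip_width: 0.0001
```

Run:
```python
from h import *
exec(open("seat.py").read())
a=camera("side"); b=camera("top")
for n,p in(("side",a),("top",b)):
    W=cloud(p); m=(np.hypot(W[...,0]-.51,W[...,1]-.308)<.08)&(W[...,2]>.09)&(W[...,2]<.115); P=W[m]
    A=np.c_[P[:,:2]-P[:,:2].mean(0),np.ones(len(P))]; k=np.linalg.lstsq(A[P[:,2]>.097],P[P[:,2]>.097,2],rcond=None)[0]; print(n,"cover slope",k.round(3))
    for t in("cover_tongue","parcel_a","parcel_b","tape_roll"): print(n,t,[(np.round(d["centre"],3),round(d["confidence"],2)) for d in pinpoint(t,p)[:2]])
cv2.imwrite("pics/fin.png",np.hstack([cv2.resize(a["frame"][130:400,150:420,::-1],(400,400)),cv2.resize(b["frame"][60:280,120:440,::-1],(400,275)) if 0 else cv2.resize(b["frame"][60:280,130:350,::-1],(400,400))]))
```

```text
t 45.1333 pos [0.3564 0.286  0.1641] F [-0.2 -0.2 -1.2] w 0.0001 j [ 0.68  0.18 -0.16  1.23  0.    0.54]
top head80 27 41.1
top head60 29 40.9
top head35 30 39.7
top hnd-20 29 37.5
top hnd-50 28 38.4
top hnd-78 31 36.6
top tray 28 32.7
top tray2 28 32.1
side head80 21 41.2
side head60 23 41.9
side head35 25 42.1
side hnd-20 24 39.4
side hnd-50 27 39.7
side hnd-78 32 38.6
side tray 28 33.3
side tray2 25 33.9
wrist head80 0 
wrist head60 108 40.5
wrist head35 159 40.2
wrist hnd-20 166 37.6
wrist hnd-50 177 37.8
wrist hnd-78 250 37.3
wrist tray 46 31.6
wrist tray2 190 31.7
side cover slope [ 0.003 -0.004  0.101]
side cover_tongue [(array([0.44 , 0.303, 0.094]), 0.62)]
side parcel_a [(array([ 0.69 , -0.277,  0.053]), 0.9), (array([ 0.768,  0.003, -0.002]), 0.59)]
side parcel_b [(array([ 0.69 , -0.277,  0.053]), 0.9), (array([ 0.768,  0.003, -0.002]), 0.59)]
side tape_roll [(array([0.758, 0.199, 0.003]), 0.71), (array([0.533, 0.044, 0.02 ]), 0.61)]
top cover slope [-0.003  0.     0.1  ]
top cover_tongue [(array([0.44 , 0.298, 0.097]), 0.86), (array([0.527, 0.044, 0.007]), 0.25)]
top parcel_a [(array([ 0.777, -0.002, -0.001]), 0.98), (array([ 0.688, -0.279,  0.052]), 0.61)]
top parcel_b [(array([ 0.777, -0.002, -0.001]), 0.98), (array([ 0.688, -0.279,  0.052]), 0.61)]
top tape_roll [(array([0.525, 0.044, 0.005]), 0.69), (array([0.76 , 0.203, 0.002]), 0.6)]
```

View pics/fin.png

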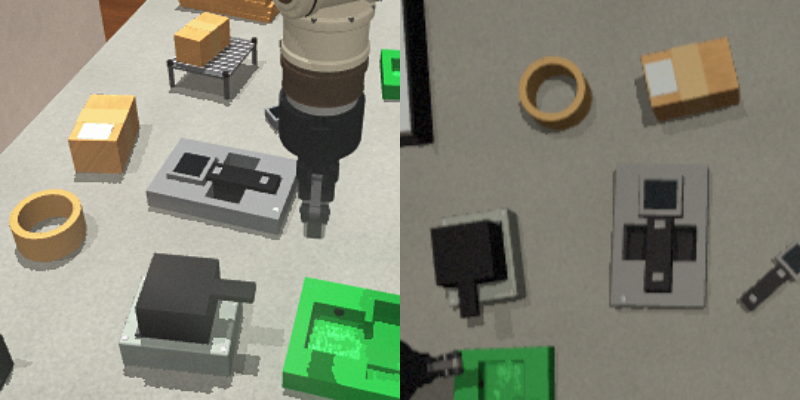

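The scanner is seated (top view (660,235)), the cover is flat and shut (465,260), and the parcels and tape roll have not moved. I'm handing in.

```bash
python3 -c "
from workcell import *
print(job_done())"
```

```text
the job is handed in; nothing more can be done
None
```

The job is done and handed in at about 45.5 s on the robot's clock, with the arm touching nothing; no verdict was reported.

**What I did**
- I drew the largest scanner out from under the rack by its tail, laid it flat and let go.
- I took it again by the waist and seated it in the grey dock, then pressed the head with up to 18 N.
- I lifted the cover to about 1.53 rad, pushed the toggle from its -y side to its +y stop, and closed the cover against its stop with about 10 N.

**Last checks**
- **Scanner:** the head stands 8 to 9 mm and the handle about 6 mm above the tray top (8 and 6 expected). It did not move when pressed.
- **Toggle:** before the cover closed, the ball was measured at about +20 mm in the box's y (+17 expected). Its position stayed fixed while the force rose to 10 N.
- **Cover:** its top is at 100 to 101 mm and level within 0.004.
- **Parcels and tape roll:** they are where they were at the start, within detection noise.

**What went wrong on the way**
- The fingertips stand about 35 mm short of the reported TCP, so my first tail grasp closed on air just above the handle. I corrected for this afterwards.
- I turned the gripper half round with the scanner in hand, so its head pointed the wrong way at the dock. I laid it on free bench and re-took the waist before seating it.
- The tongue slipped from the fingers near the end of opening. The cover stayed open, and I later closed it by pushing with the shut fingers.

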